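# Pack the brewing kit into its sloped case

## Robot

A 6-joint arm with a two-finger parallel gripper is mounted at the origin on a cart in front of the work surface, level with it; the furniture and walls round the work are solid. World frame = base frame: x ahead of the robot, y to its left, z up, the work surface at z = 0. Lengths are in m, angles in rad, forces in N, time in s.
With the tool pointing down it reaches from about 0.325 to 0.775 m from the base axis. Payload 9.3 kg.
Tool frame: the origin (TCP) lies midway between the tips of the shut fingers; the grasp point (between the pads) lies 19 mm behind it; z points along the fingers, y is the line along which they close (so a half turn about z gives the same grasp; the last joint's range is limited). The gripper opens to 85 mm and grips with 20 to 120 N. Pads are 22 mm wide; open, the fingers measure 114 mm over their backs; the gripper's body (76 mm by 85 mm) begins 54 mm behind the grasp point. The pads swing forward as they close: fully open they stand 13 mm farther back than shut.
Start: joints at [-1.346, 0.259, 0.021, 1.334, 0, 1.418], TCP at [0.203, -0.511, 0.231] pointing down, gripper open.
Joint ranges: [-3.04, 3.04], [-0.91, 1.82], [-1.04, 1.36], [-1.92, 1.95], [-1.52, 1.45], [-3.14, 3.14]. Speed limits (rad/s): [2.22, 2.22, 2.79, 3.14, 3.14, 3.14].

## Interface

Orientations are given as a unit quaternion [w, x, y, z].
In Python, from plant import sense, grab_frame, camera_params, job, search_frame, mark_of gives the robot as it stands.
- The arm moves only by the shell command python3 -m jog 'ROWS'. ROWS is JSON, a list of rows, each an object of numbers: "gripper": the closure, from -1 (fully open) to 1 (shut), so that 0 is half open; "x", "y", "z": the shift along the tool's x, y, z each as a share of 0.6 m, from -1 to 1; "ax", "ay", "az": the turn, a rotation vector about the tool's x, y, z each as a share of 90 degrees, from -1 to 1. In form: [{"gripper": .., "x": .., "y": .., "z": .., "ax": .., "ay": .., "az": ..}, ...]. A call has 1 to 12 rows; each row is the pose to reach, as a shift and turn from the pose commanded when the call began, along the tool's axes at that moment; what a row does not reach only later rows make up. A row lasts 1/8 s, in which the tool goes at most 62.5 mm and 10.7 degrees, less where a joint would pass 70% of its speed; a pose out of reach is approached as far as the arm can. A call with a number of a shift or a turn outside -1 to 1 is refused whole. A call with a gripper value outside its range is refused whole. The fingers move at their own pace and stop on an object; the grip force is fixed at half the most. Time passes only in rows, so rows that repeat a pose let the fingers close. It gives the time, the measured TCP pose, the force, the opening and the grip force at its end, in the units of the state.
- sense(): the state, without advancing time (a new reading comes with each control period).
- grab_frame(name): name is "scene" or "side" or "wrist"; returns the picture (480x640x3 uint8, blue, green, red); there is no depth.
- camera_params(name): a dict with "fx", "fy", "cx", "cy" (pixels), "rvec" (rotation vector, rad) and "tvec" (3), from world to camera coordinates, as OpenCV has them. Camera axes: x right, y down, z forward; pixel columns grow to the right and rows downward; lengths in m; the calibration is good to about 2 mm. A picture is of the moment at which its call begins: read the wrist's pose just before it. camera_params takes no time and is no camera call; for the wrist camera it gives the pose at the moment of the call.
- job.job_done(): hands the job in; it is judged then, once.
Trained networks look in the newest picture that a camera, given by its name, has taken for a name from the list of things; names that differ only in an ending like _2 or _b are one class to them, and where a whole thing is asked for, a point or a joint stands for the part that bears it (a point fixed in the world has none). Each returns a list of dicts, best first, with "confidence" (0 to 1); they miss things now and then, are a little off and sometimes report something else, mostly with a low value. They report only what shows in the picture. A call takes as long as a camera call.
- search_frame(thing, camera): "rect" ([left, top, right, bottom] in pixels, round what is visible of it).
- mark_of(thing, camera): "position" ([column, row] in pixels: a listed point, or the origin of a listed thing).
The state is a dict: "t": time; "q": joint angles; "joint_velocities": joint speeds; "joint_efforts": joint torques, N m; "eef_pos": TCP position; "tcp_rot": TCP orientation; "force": force on the tool from outside, world axes, zero at the start; "torque": the same for the moment, N m; "width": finger opening in m; "grip_force": force on a finger pad.
Only numpy, scipy, OpenCV 4.12 (cv2) and the standard library are available. Lean on these libraries where they do the work, as an engineer would, in place of code of your own. Each camera call takes 0.05 s, during which the arm holds its last target. There are 200 camera calls.

## Task

Put the kitchen timer and the dial thermometer into their shaped cutouts in the sloped kit case and press each one fully home past its sprung lips. Then take the red T-key from its wooden stand, push its head lengthwise through the slot between the two cutouts until its collar rests on the insert, and give it a quarter turn so that its wing lies across the edges of both items and locks them in. Leave the other things on the worktop standing where they are.

Things in the scene. Friction and masses are not known exactly. Their poses are not given: they have to be found in the camera images.
- insert: rigid grey insert (cutouts dark inside) of the open kit case, 126 x 206 mm, fixed, sloping at 30 degrees, low edge towards the robot. Origin: on its top face, in the middle of the key slot, 62 mm above the worktop. z is square to the top face (up, and 30 degrees back towards the robot), x runs up the slope, y across it to the left. It reaches x = +-63, y = -95 to +112 mm; nothing rises above the top face
- case: black kit case that carries the insert, fixed; place and yaw vary between starts. Origin: on the worktop straight below the insert's origin; z up, x level away from the robot. Its shell surrounds the insert by 2 to 4 mm, flush or lower than its face
- timer_pocket (a point): centre of the floor of the square cutout for the timer, 65 x 65 mm, 12 mm deep, with 3 mm lead-in slopes, at insert x 0, y -50.5, z -12 mm, sides along insert x and y. The timer's origin belongs here. On its +x and -x sides a finger scallop 36 mm wide and 12 mm deep is open right to the insert's edge
- gauge_pocket (a point): centre of the floor of the round cutout for the thermometer, 49 mm across, 12 mm deep, with 3 mm lead-ins, at insert x 0, y +42.5, z -12 mm. The thermometer's origin belongs here. A 14 mm wide probe channel runs from it along insert +y to the edge; on its +x and -x sides are finger scallops, 31 mm wide and 12 mm deep, open to the insert's edge
- lips (a point): how the cutouts grip (point: top face above the timer cutout's centre, insert 0, -50.5, 0 mm): in each cutout four orange sprung lips stand 2.9 mm in from the walls down to 8 mm below the face. An item laid in stops on them part-way down, 5 to 8 mm deep; about 5 to 12 N, square to the face at the item's middle, drives it to the floor, where friction holds it
- key_seat (a point): where the key's origin lies once its collar rests on the insert: under the slot's middle, at insert x 0, y 0, z -14 mm. The slot runs along insert x: 33 mm long, 10.5 mm wide, with a 16 x 16 mm hole in its middle, through a lip 5 mm thick; below is a cavity 15 mm deep in which the key's head turns freely, either way
- timer: white kitchen timer, 62 x 62 mm, 16 mm thick (18 over the buttons), about 80 g, lies face up on the worktop. Origin: centre of its underside; z up out of its face, x and y along its sides. It fits its cutout in any of the four quarter turns
- gauge: steel dial thermometer, lies dial up on the worktop: round housing 46 mm across, 16 mm thick, and a 7 mm thick probe that sticks out level along its own +y to 65 mm from the dial's centre, its axis 7 mm above the underside. About 100 g, nearly all in the housing. Origin: centre of the housing's underside; z up out of the dial. Packed, the probe points along insert +y
- key: T-key, 48 mm high, 60 g, upright in its stand. Origin: centre of its underside. Steel head 28 (x) x 8 (y) x 6 mm with a narrower foot; shank 13 mm thick; round collar 27 mm across at 14 to 22 mm height; red wing 54 (x) x 10 (y) mm at 22 to 48 mm height, to be grasped across its thickness. Lengthwise in the slot its x lies along insert x, locked along insert y, either way round
- stand: wooden stand for the key, 56 (x) x 40 (y) x 26 mm, fixed to the worktop, turned with the key: key and stand have the same axes; the key's collar rests on its top, the key's origin 12 mm above the worktop, and the key lifts straight out after 16 mm
- seasoning_jar: glass seasoning jar with a dark brown cap and green label, 44 mm across, 105 mm high; a bystander. Origin: centre of its underside
- hourglass: wooden sand timer, 56 mm across, 108 mm high; a bystander. Origin: centre of its underside
- nozzle: small steel piping nozzle standing on its wide end, 23 mm across, 34 mm high; a bystander. Origin: centre of its underside
- tin: small closed milk tin with a teal label, 58 mm across, 72 mm high; a bystander. Origin: centre of its underside
- tumbler: clear empty drinking glass, 81 mm across, 91 mm high; a bystander. Origin: centre of its underside
- cup: small white coffee cup with a red band and a handle, 64 x 88 x 54 mm; a bystander. Origin: centre of its underside
- creamer: small steel creamer with a handle, 58 x 82 x 64 mm; a bystander. Origin: centre of its underside

How it is judged:
By the outcome, as a careful person would: the job done as asked, in the order asked, and still so for the second after the job is handed in, with the robot touching nothing.
It also fails if it takes over 69 s, if anything falls off the work surface, if the arm or the gripper's body presses on something with over 40 N, if the wrist force passes 120 N, or if a joint passes its speed limit or range.

## Working session

There is one attempt and no reset: what is moved stays moved. The work goes in short steps, Python scripts to look and compute and a shell command to move; the robot and the scene stay as the last step left them, time stands still between calls to the robot, and variables do not carry over. Pictures are saved under pics/ and viewed, at most 10 in all, crops included, and the job is handed in when it is done.

```bash
ls; mkdir -p pics
cat > h.py <<'E'
import numpy as np, cv2
from scipy.spatial.transform import Rotation as R
from plant import sense, grab_frame, camera_params, job, search_frame, mark_of
def ray(cam,px):
    c=camera_params(cam); Rm=cv2.Rodrigues(np.array(c["rvec"],float))[0]; t=np.array(c["tvec"],float).ravel()
    d=np.array([(px[0]-c["cx"])/c["fx"],(px[1]-c["cy"])/c["fy"],1.0])
    return -Rm.T@t, Rm.T@d
def on_z(cam,px,z):
    o,d=ray(cam,px); return o+d*(z-o[2])/d[2]
def proj(cam,P):
    c=camera_params(cam); K=np.array([[c["fx"],0,c["cx"]],[0,c["fy"],c["cy"]],[0,0,1]])
    return cv2.projectPoints(np.atleast_2d(np.array(P,float)),np.array(c["rvec"],float),np.array(c["tvec"],float),K,None)[0][:,0]
def tri(cs):
    A=np.zeros((3,3));b=np.zeros(3)
    for cam,px in cs:
        o,d=ray(cam,px);d/=np.linalg.norm(d);M=np.eye(3)-np.outer(d,d);A+=M;b+=M@o
    return np.linalg.solve(A,b)
def tcpR():
    q=sense()["tcp_rot"]; return R.from_quat([q[1],q[2],q[3],q[0]])
E
python3 - <<'E'
from h import *
np.set_printoptions(precision=4,suppress=True)
zs={"timer":0,"gauge":0,"key":.012,"stand":0,"timer_pocket":.04,"gauge_pocket":.04,"key_seat":.05,"insert":.062,"case":0,"lips":.05,"seasoning_jar":0,"hourglass":0,"nozzle":0,"tin":0,"tumbler":0,"cup":0,"creamer":0}
for cam in["scene","side"]:
    im=grab_frame(cam); cv2.imwrite(f"pics/{cam}0.png",im)
    print(cam,"cam at",ray(cam,[320,240])[0])
    for n,z in zs.items():
        m=mark_of(n,cam)
        print(n,[(np.round(a["position"],1).tolist(),round(a["confidence"],2),on_z(cam,a["position"],z)[:2].round(4).tolist()) for a in m[:2]])
print(sense())
E
```

```text
pics
scene cam at [-0.2593 -0.3029  1.1216]
timer [([469.5, 324.7], 0.78, [0.5389, -0.2728]), ([424.8, 348.2], 0.44, [0.4296, -0.2038])]
gauge [([354.8, 313.9], 0.76, [0.4361, -0.0231])]
key []
stand []
timer_pocket []
gauge_pocket []
key_seat []
insert []
case []
lips []
seasoning_jar [([423.7, 346.4], 0.84, [0.4328, -0.1999])]
hourglass [([460.2, 377.6], 0.83, [0.3986, -0.2991])]
nozzle []
tin []
tumbler []
cup [([192.1, 260.0], 0.94, [0.3826, 0.4152])]
creamer []
side cam at [ 0.5917 -0.7948  0.7856]
timer [([303.8, 389.7], 0.8, [0.5321, -0.2726]), ([277.5, 241.3], 0.22, [0.4191, 0.1756])]
gauge [([272.8, 290.4], 0.68, [0.4337, -0.0103])]
key [([282.3, 239.7], 0.52, [0.4335, 0.1685])]
stand [([277.8, 246.5], 0.86, [0.4229, 0.1537])]
timer_pocket [([360.4, 288.5], 0.92, [0.6389, -0.0297])]
gauge_pocket [([353.3, 260.4], 0.62, [0.6219, 0.0663]), ([355.2, 272.0], 0.6, [0.6267, 0.0248])]
key_seat [([352.7, 271.2], 0.88, [0.6204, 0.0162])]
insert [([354.4, 266.7], 0.87, [0.6237, 0.0187]), ([389.5, 372.6], 0.69, [0.6901, -0.2674])]
case [([346.4, 288.3], 0.94, [0.6079, 0.0096]), ([277.8
[... 396 characters left out ...]
[0.7314, -0.3338])]
tumbler [([389.1, 372.6], 0.58, [0.6977, -0.2222]), ([279.6, 247.6], 0.36, [0.4283, 0.1496])]
cup [([279.8, 193.3], 0.81, [0.3934, 0.412])]
creamer [([287.8, 171.6], 0.65, [0.402, 0.5457])]
{'t': 1.8, 'q': array([-1.3456,  0.2586,  0.0215,  1.3337, -0.    ,  1.4182]), 'joint_velocities': array([-0.0031, -0.0014,  0.0012, -0.0006, -0.0017, -0.0019]), 'joint_efforts': array([ -0.0018, -55.5385,  34.4735,   0.0016,  -0.0003,   0.    ]), 'eef_pos': array([ 0.2029, -0.5112,  0.2313]), 'tcp_rot': array([-0.    ,  0.9822,  0.1878, -0.    ]), 'force': array([ 0.1564,  0.1248, -0.4862]), 'torque': array([-0.0174, -0.0351, -0.026 ]), 'grip_force': 0.0, 'width': 0.08517015883844449}
```

View pics/scene0.png

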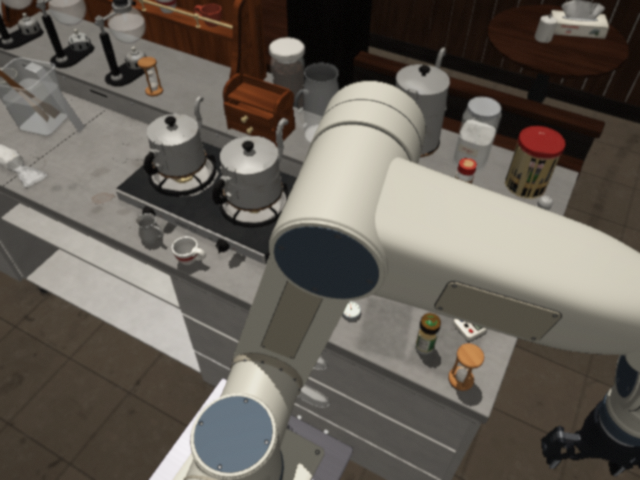

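View pics/side0.png

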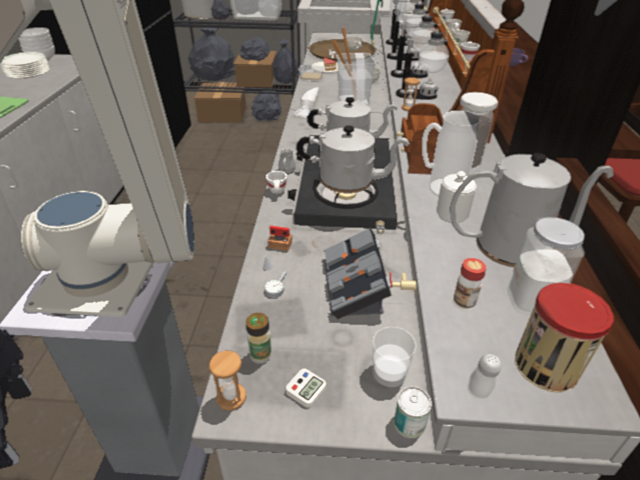

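```bash
cat >> h.py <<'E'
np.set_printoptions(precision=4,suppress=True)
def insert_R(yaw): return R.from_euler('z',yaw)*R.from_euler('y',-30,degrees=True)
def down(yaw):  # tool pointing down, tool x at world yaw
    return R.from_euler('z',yaw)*R.from_euler('x',np.pi)
def go(pos,rot=None,commanded=None):
    """print the jog numbers from the present pose to pos/rot"""
    s=sense(); r0=tcpR(); p0=s["eef_pos"]
    if commanded is not None: p0=commanded[0]; r0=commanded[1]
    d=r0.inv().apply(np.array(pos)-p0)/0.6
    w=(r0.inv()*(rot or r0)).as_rotvec()/(np.pi/2)
    print("shift",d.round(4),"turn",w.round(4), "dist mm",np.linalg.norm(d)*600)
E
python3 - <<'E'
from h import *
for p in[(316,371),(286,389),(306,406),(326,384)]: print(on_z("side",p,.016))
tp=on_z("side",[360.4,288.5],.0516);gp=on_z("side",[353.3,260.4],.0516);k=on_z("side",[352.7,271.2],.0499)
print(tp,gp,k,np.degrees(np.arctan2(-(gp-tp)[0],(gp-tp)[1])),np.linalg.norm(gp-tp))
c=camera_params("wrist"); o,d=ray("wrist",[320,240]); s=sense()
print("cam in tool",tcpR().inv().apply(o-s["eef_pos"]),tcpR().inv().apply(d), c["fx"]); print(tcpR().as_matrix())
for y in(-20,0,20): 
  go([.50,-.26,.30],down(np.radians(y)))
E
```

```text
[ 0.5532 -0.2402  0.016 ]
[ 0.4998 -0.2841  0.016 ]
[ 0.5405 -0.3166  0.016 ]
[ 0.5743 -0.268   0.016 ]
[ 0.6381 -0.0416  0.0516] [0.6214 0.0529 0.0516] [0.6204 0.0163 0.0499] 10.041626111107476 0.09594003853541515
cam in tool [ 0.0692 -0.0018 -0.1425] [-0.28 -0.01  0.96] 414.27159956973827
[[ 0.9295  0.3689 -0.    ]
 [ 0.3689 -0.9295  0.0001]
 [-0.     -0.0001 -1.    ]]
shift [ 0.6147 -0.2065 -0.1145] turn [-0.      0.      0.4627] dist mm 395.116788871394
shift [ 0.6147 -0.2065 -0.1145] turn [-0.      0.      0.2405] dist mm 395.116788871394
shift [ 0.6147 -0.2065 -0.1145] turn [-0.      0.      0.0183] dist mm 395.116788871394
```

```bash
python3 -m jog '[{"gripper":-1,"x":0.3,"y":-0.08,"z":-0.083,"az":-0.4},{"gripper":-1,"x":0.6625,"y":-0.169,"z":-0.083,"az":-0.87},{"gripper":-1,"x":0.6625,"y":-0.169,"z":-0.083,"az":-0.87},{"gripper":-1,"x":0.6625,"y":-0.169,"z":-0.083,"az":-0.87},{"gripper":-1,"x":0.6625,"y":-0.169,"z":-0.083,"az":-0.87},{"gripper":-1,"x":0.6625,"y":-0.169,"z":-0.083,"az":-0.87},{"gripper":-1,"x":0.6625,"y":-0.169,"z":-0.083,"az":-0.87},{"gripper":-1,"x":0.6625,"y":-0.169,"z":-0.083,"az":-0.87},{"gripper":-1,"x":0.6625,"y":-0.169,"z":-0.083,"az":-0.87},{"gripper":-1,"x":0.6625,"y":-0.169,"z":-0.083,"az":-0.87}]'
python3 - <<'E'
from h import *
im=grab_frame("wrist"); cv2.imwrite("pics/w1.png",im); print(sense()["eef_pos"],tcpR().as_matrix())
for n in["timer","seasoning_jar"]:
    for a in mark_of(n,"wrist")[:2]: print(n,a,on_z("wrist",a["position"],0))
# white blob -> min area rect on plane z=.016
g=im.astype(int); m=((g.min(2)>150)).astype(np.uint8); n,l,st,ce=cv2.connectedComponentsWithStats(m)
for i in range(1,n):
    if st[i,4]>1500: print(st[i],ce[i],on_z("wrist",ce[i],.016))
E
```

```text
[ 0.2029 -0.5112  0.2313] [[ 0.9295  0.3689 -0.    ]
 [ 0.3689 -0.9295 -0.    ]
 [-0.     -0.     -1.    ]]schema error: expected keys gripper, x, y, z, ax, ay, az
```

View pics/w1.png

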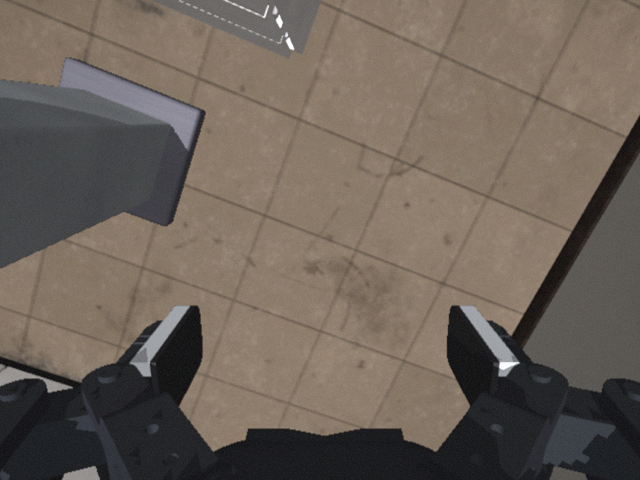

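```bash
python3 -m jog '[{"gripper":-1,"x":0.3,"y":-0.08,"z":-0.083,"ax":0,"ay":0,"az":-0.4},{"gripper":-1,"x":0.6625,"y":-0.169,"z":-0.083,"ax":0,"ay":0,"az":-0.87},{"gripper":-1,"x":0.6625,"y":-0.169,"z":-0.083,"ax":0,"ay":0,"az":-0.87},{"gripper":-1,"x":0.6625,"y":-0.169,"z":-0.083,"ax":0,"ay":0,"az":-0.87},{"gripper":-1,"x":0.6625,"y":-0.169,"z":-0.083,"ax":0,"ay":0,"az":-0.87},{"gripper":-1,"x":0.6625,"y":-0.169,"z":-0.083,"ax":0,"ay":0,"az":-0.87},{"gripper":-1,"x":0.6625,"y":-0.169,"z":-0.083,"ax":0,"ay":0,"az":-0.87},{"gripper":-1,"x":0.6625,"y":-0.169,"z":-0.083,"ax":0,"ay":0,"az":-0.87},{"gripper":-1,"x":0.6625,"y":-0.169,"z":-0.083,"ax":0,"ay":0,"az":-0.87},{"gripper":-1,"x":0.6625,"y":-0.169,"z":-0.083,"ax":0,"ay":0,"az":-0.87},{"gripper":-1,"x":0.6625,"y":-0.169,"z":-0.083,"ax":0,"ay":0,"az":-0.87}]'
cat > look.py <<'E'
import sys
from h import *
im=grab_frame("wrist"); cv2.imwrite(f"pics/{sys.argv[1]}.png",im); print(sense()["t"],sense()["eef_pos"]); print(tcpR().as_matrix())
Z={"key":.012,"timer_pocket":.0516,"gauge_pocket":.0516,"key_seat":.0499,"insert":.062,"lips":.062}
for n in sys.argv[2:]:
    for a in mark_of(n,"wrist")[:2]: print(n,round(a["confidence"],2),np.round(a["position"],1),on_z("wrist",a["position"],Z.get(n,0)))
E
python3 look.py w2 timer seasoning_jar gauge timer_pocket key_seat tumbler
```

```text
t: 3.32
eef_pos: [0.5345, -0.2708, 0.2812]
tcp_rot: [0.0, 0.644, 0.765, -0.0]
force: [-0.4, 0.4, -0.2]
width: 0.0854
grip_force: 0.0
3.375 [ 0.5345 -0.2708  0.2812]
[[-0.1712  0.9852  0.0001]
 [ 0.9852  0.1712 -0.0001]
 [-0.0001  0.0001 -1.    ]]
timer 0.61 [321.  189.7] [ 0.5304 -0.2698  0.    ]
seasoning_jar 0.79 [235.4  98.8] [ 0.4335 -0.1965  0.    ]
seasoning_jar 0.72 [187.6 188.6] [ 0.3951 -0.2922  0.    ]
key_seat 0.68 [187.1 191.1] [ 0.4098 -0.2836  0.0499]
tumbler 0.6 [488.1 167.8] [ 0.6938 -0.2181  0.    ]
tumbler 0.26 [326.9 188.4] [ 0.5364 -0.2671  0.    ]
```

View pics/w2.png

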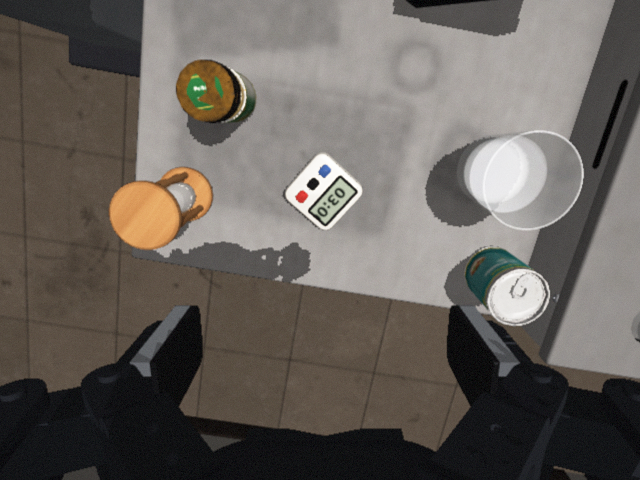

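```bash
cat >> h.py <<'E'
def blob_rect(im,box,thr,z):
    x0,y0,x1,y1=box; m=np.zeros(im.shape[:2],np.uint8); m[y0:y1,x0:x1]=(im[y0:y1,x0:x1].min(2)>thr)
    n,l,st,ce=cv2.connectedComponentsWithStats(m); i=1+np.argmax(st[1:,4])
    c=max(cv2.findContours((l==i).astype(np.uint8),0,2)[0],key=cv2.contourArea)[:,0]
    P=np.array([on_z("wrist",p,z)[:2] for p in cv2.convexHull(c)[:,0]],np.float32)*1000
    return cv2.minAreaRect(P)
E
python3 - <<'E'
from h import *
im=cv2.imread("pics/w2.png")
for t in(150,170,190): print(blob_rect(im,(270,140,375,245),t,.014))
E
```

```text
((532.9239501953125, -276.6631164550781), (107.43836975097656, 93.32447052001953), 9.955245018005371)
((533.4525146484375, -268.91168212890625), (60.322566986083984, 59.47455978393555), 58.1495361328125)
((533.3070678710938, -269.1189270019531), (59.39112854003906, 59.079612731933594), 58.15468978881836)
```

```bash
python3 -m jog '[{"gripper":-1,"x":0.003,"y":-0.001,"z":0.2,"ax":0,"ay":0,"az":-0.535},{"gripper":-1,"x":0.003,"y":-0.001,"z":0.2,"ax":0,"ay":0,"az":-0.535},{"gripper":-1,"x":0.003,"y":-0.001,"z":0.28,"ax":0,"ay":0,"az":-0.535},{"gripper":-1,"x":0.003,"y":-0.001,"z":0.35,"ax":0,"ay":0,"az":-0.535},{"gripper":-1,"x":0.003,"y":-0.001,"z":0.42,"ax":0,"ay":0,"az":-0.535},{"gripper":-1,"x":0.003,"y":-0.001,"z":0.474,"ax":0,"ay":0,"az":-0.535},{"gripper":-1,"x":0.003,"y":-0.001,"z":0.474,"ax":0,"ay":0,"az":-0.535},{"gripper":0,"x":0.003,"y":-0.001,"z":0.474,"ax":0,"ay":0,"az":-0.535},{"gripper":1,"x":0.003,"y":-0.001,"z":0.474,"ax":0,"ay":0,"az":-0.535},{"gripper":1,"x":0.003,"y":-0.001,"z":0.474,"ax":0,"ay":0,"az":-0.535},{"gripper":1,"x":0.003,"y":-0.001,"z":0.474,"ax":0,"ay":0,"az":-0.535}]'
python3 look.py w3 timer
```

```text
t: 5.05
eef_pos: [0.5349, -0.2695, -0.0009]
tcp_rot: [0.002, 0.275, 0.961, -0.001]
force: [-1.1, -1.1, 6.2]
width: 0.0585
grip_force: 63.8
5.1 [ 0.5349 -0.2695 -0.0009]
[[-0.8488  0.5287  0.0028]
 [ 0.5287  0.8488 -0.0023]
 [-0.0036 -0.0005 -1.    ]]
timer 0.76 [324.6 312.7] [ 0.5336 -0.2679  0.    ]
```

View pics/w3.png

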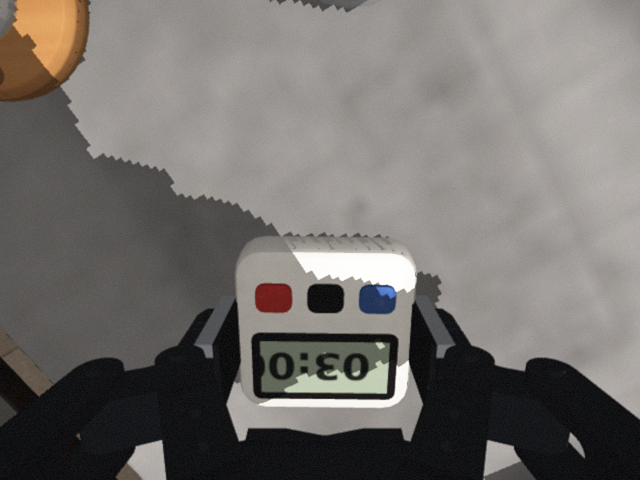

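```bash
python3 -m jog '[{"gripper":1,"x":0,"y":0,"z":-0.08,"ax":0,"ay":0,"az":0},{"gripper":1,"x":0,"y":0,"z":-0.18,"ax":0,"ay":0,"az":0},{"gripper":1,"x":0,"y":0.02,"z":-0.28,"ax":0,"ay":0,"az":0.1},{"gripper":1,"x":0.03,"y":0.1,"z":-0.35,"ax":0,"ay":0,"az":0.2},{"gripper":1,"x":0.05,"y":0.18,"z":-0.417,"ax":0,"ay":0,"az":0.3},{"gripper":1,"x":0.068,"y":0.252,"z":-0.417,"ax":0,"ay":0,"az":0.42},{"gripper":1,"x":0.068,"y":0.252,"z":-0.417,"ax":0,"ay":0,"az":0.535},{"gripper":1,"x":0.068,"y":0.252,"z":-0.417,"ax":0,"ay":0,"az":0.535},{"gripper":1,"x":0.068,"y":0.252,"z":-0.417,"ax":0,"ay":0,"az":0.535}]'
python3 look.py w4 timer timer_pocket gauge_pocket key_seat insert lips gauge key stand nozzle
```

```text
t: 6.28
eef_pos: [0.5792, -0.1191, 0.2475]
tcp_rot: [0.0, 0.642, 0.767, 0.0]
force: [0.7, -0.6, -1.2]
width: 0.0578
grip_force: 64.7
6.325 [ 0.5791 -0.1193  0.2473]
[[-0.1751  0.9845  0.0005]
 [ 0.9845  0.1751 -0.0002]
 [-0.0003  0.0004 -1.    ]]
timer 0.7 [325.8 312.4] [ 0.6011 -0.2375  0.    ]
timer_pocket 0.58 [403.1 114.7] [ 0.6261 -0.035   0.0516]
key_seat 0.55 [410.4  46.1] [0.6206 0.0144 0.0499]
key_seat 0.38 [180.9  43.6] [ 0.4504 -0.0139  0.0499]
insert 0.85 [404.   45.5] [0.6141 0.0118 0.062 ]
lips 0.8 [399.8 115.9] [ 0.622  -0.0365  0.062 ]
lips 0.17 [168.3 245. ] [ 0.4565 -0.1695  0.062 ]
gauge 0.92 [177.9  42.9] [ 0.431  -0.0083  0.    ]
gauge 0.61 [405.1 114.5] [ 0.6371 -0.032   0.    ]
```

View pics/w4.png

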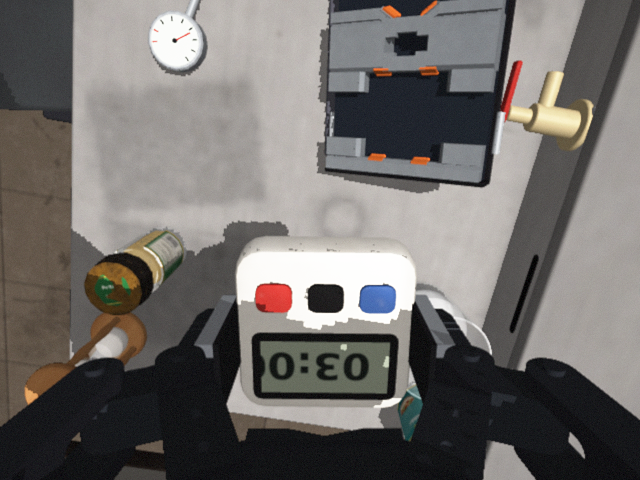

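Run:
```python
from h import *
go([.60,-.04,.30],down(np.radians(100)))
print(on_z("wrist",(518,65),.08),on_z("wrist",(497,150),.08))
for a,b in[((508,105),(393,283)),((497,150),(391,287)),((518,65),(395,279)),((575,120),(414,283))]:
    print(tri([("wrist",a),("side",b)]))
```

```text
shift [ 0.1234  0.0567 -0.0886] turn [-0.0001 -0.     -0.0005] dist mm 97.31416848301795
[0.6923 0.0104 0.08  ] [ 0.6945 -0.0479  0.08  ]
[ 0.7108 -0.0118  0.0437]
[ 0.7026 -0.0474  0.0655]
[0.7187 0.0222 0.0243]
[ 0.7597 -0.015   0.0518]
```

```bash
python3 -m jog '[{"gripper":1,"x":0.123,"y":0.057,"z":-0.089,"ax":0,"ay":0,"az":0},{"gripper":1,"x":0.123,"y":0.057,"z":-0.089,"ax":0,"ay":0,"az":0},{"gripper":1,"x":0.123,"y":0.057,"z":-0.089,"ax":0,"ay":0,"az":0}]'
python3 look.py w5 timer timer_pocket gauge_pocket key_seat insert lips gauge key stand nozzle
```

```text
t: 7.2
eef_pos: [0.601, -0.0384, 0.3017]
tcp_rot: [0.001, 0.642, 0.767, 0.001]
force: [-0.4, -0.3, -1.1]
width: 0.0581
grip_force: 64.7
7.25 [ 0.6005 -0.0395  0.3005]
[[-0.1746  0.9846  0.0008]
 [ 0.9846  0.1746 -0.0003]
 [-0.0005  0.0008 -1.    ]]
timer 0.76 [324.7 311.8] [ 0.6253 -0.1833  0.    ]
timer 0.32 [357.3  95.6] [0.6159 0.0585 0.    ]
timer_pocket 0.76 [351.1 195.8] [ 0.624  -0.0349  0.0516]
gauge_pocket 0.68 [356.5  96. ] [0.6114 0.0541 0.0516]
key_seat 0.65 [345.  142.4] [0.6089 0.0124 0.0499]
key_seat 0.57 [357.  144.7] [0.6203 0.0123 0.0499]
insert 0.55 [348.7 147.2] [0.6124 0.0094 0.062 ]
insert 0.36 [347.7 198.3] [ 0.6202 -0.0364  0.062 ]
lips 0.93 [346.6 202.8] [ 0.6201 -0.0408  0.062 ]
gauge 0.72 [342.8 140.9] [0.6096 0.0114 0.    ]
gauge 0.61 [170.4 131.3] [ 0.4321 -0.0098  0.    ]
nozzle 0.93 [144.2  42. ] [0.401  0.0708 0.    ]
```

View pics/w5.png

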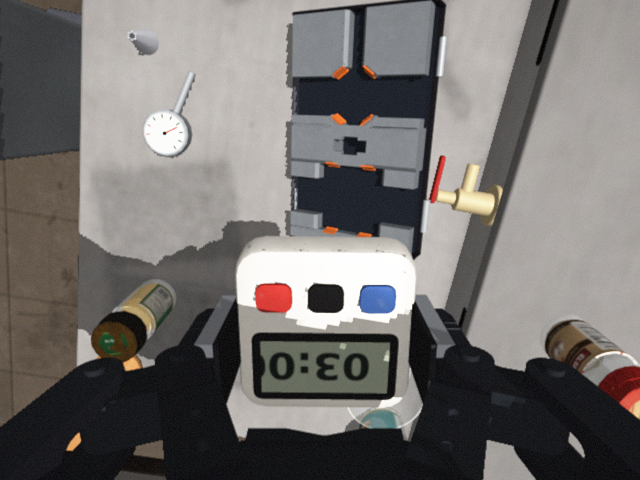

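```bash
cat > fit.py <<'E'
from h import *
from scipy.optimize import least_squares
im=cv2.imread("pics/w5.png"); g=cv2.cvtColor(im,cv2.COLOR_BGR2GRAY)
C=[((293,12),(-63,112)),((294,77),(-63,58)),((292,115),(-63,27)),((291,178),(-63,-32.5)),((324,180),(-32.5,-32.5)),((291,211),(-63,-68.5)),((322,212),(-32.5,-68.5)),((417,188),(63,-32.5)),((385,184),(32.5,-32.5)),((388,231),(32.5,-68.5)),((436,80),(63,58)),((427,131),(63,27)),((353,10),(-7,112))]
p0=np.array([c[0] for c in C],np.float32)
p=cv2.cornerSubPix(g,p0.reshape(-1,1,2).copy(),(4,4),(-1,-1),(3,50,.01)).reshape(-1,2)
X=np.array([[a/1000,b/1000,0] for _,(a,b) in C])
def res(v,q): return (proj("wrist",insert_R(v[2]).apply(X)+[v[0],v[1],.062])-q).ravel()
for q in(p0,p):
    f=least_squares(res,[.615,.014,.15],args=(q,),loss="soft_l1"); print(f.x,np.degrees(f.x[2])); print(np.c_[p0,f.fun.reshape(-1,2)].round(1))
E
python3 fit.py
```

```text
[0.6171 0.0106 0.1405] 8.052126883606022
[[293.   12.    3.8   3.2]
 [294.   77.    2.    2.4]
 [292.  115.    3.5  -0.9]
 [291.  178.    3.7  -1.4]
 [324.  180.   -2.9  -0.4]
 [291.  211.    3.2   1.1]
 [322.  212.   -2.    4.3]
 [417.  188.    1.1   2.8]
 [385.  184.   -0.4   2.9]
 [388.  231.   -6.4  -4.7]
 [436.   80.   -6.9  -3. ]
 [427.  131.   -1.8 -13.1]
 [353.   10.   -0.   -0.7]]
[0.6159 0.0118 0.135 ] 7.732579727292278
[[293.   12.    5.1   0.3]
 [294.   77.    1.3   0.5]
 [292.  115.    3.    0.5]
 [291.  178.    2.9  -2.9]
 [324.  180.   -2.8   1.6]
 [291.  211.    1.8   0.5]
 [322.  212.   -3.2   2.1]
 [417.  188.   -0.3   2.2]
 [385.  184.    0.9   0.3]
 [388.  231.   -7.7  -6. ]
 [436.   80.   -9.1  -0.5]
 [427.  131.   -0.4 -11.2]
 [353.   10.   -0.3  -2.6]]
```

```bash
cat > fit2.py <<'E'
from h import *
from scipy.optimize import minimize
S=4
th=np.linspace(0,2*np.pi,60)
rect=lambda a,b,c,d:np.array([[a,c],[b,c],[b,d],[a,d]],float)
holes=[rect(-32.5,32.5,-83,-18),rect(-64,64,-68.5,-32.5),np.c_[24.5*np.cos(th),42.5+24.5*np.sin(th)],rect(-64,64,27,58),rect(-7,7,42.5,113),rect(-16.5,16.5,-5.2,5.2),rect(-8,8,-8,8)]
outer=rect(-63,63,-95,112); region=rect(-65.5,65.5,-97,114)
def score(v,cam,g,rowmax,ret=False):
    def P(poly):
        X=np.c_[poly/1000,np.zeros(len(poly))]; return np.round(proj(cam,insert_R(v[2]).apply(X)+[v[0],v[1],.062])*S*16).astype(np.int32)
    h,w=g.shape; m=np.zeros((h*S,w*S),np.uint8); r=m.copy()
    cv2.fillPoly(r,[P(region)],255,shift=4); cv2.fillPoly(m,[P(outer)],255,shift=4)
    for k in holes: cv2.fillPoly(m,[P(k)],0,shift=4)
    m=cv2.resize(m,(w,h),interpolation=cv2.INTER_AREA).astype(float); r=cv2.resize(r,(w,h),interpolation=cv2.INTER_AREA)>128
    if ret: return m
    r[rowmax:]=False
    return -np.corrcoef(m[r],g[r])[0,1]
def fit(cam,im,rowmax,v0):
    hsv=cv2.cvtColor(im,cv2.COLOR_BGR2HSV); g=im.max(2).astype(float); g=np.minimum(g,150)
    best=None
    for dx in(-6,0,6):
        f=minimize(score,np.array(v0)+[dx/1000,0,0],args=(cam,g,rowmax),method="Nelder-Mead",options=dict(initial_simplex=np.array(v0)+[dx/1000,0,0]+np.array([[0,0,0],[.006,0,0],[0,.006,0],[0,0,.05]]),xatol=1e-4,fatol=1e-4))
        if best is None or f.fun<best.fun: best=f
    return best
if __name__=="__main__":
    for cam,fn,rm in(("wrist","w5",230),("side","side0",480)):
        im=cv2.imread(f"pics/{fn}.png"); f=fit(cam,im,rm,[.617,.012,.15]); print(cam,f.x,np.degrees(f.x[2]),f.fun)
        m=score(f.x,cam,im[:,:,0],480,True)
        cv2.imwrite(f"pics/ov_{fn}.png",cv2.addWeighted(im,1,cv2.merge([0*m,0*m,cv2.morphologyEx(m,cv2.MORPH_GRADIENT,np.ones((2,2)))]).astype(np.uint8),1,0))
    a=cv2.imread("pics/ov_w5.png")[0:240,275:455]; b=cv2.imread("pics/ov_side0.png")[225:320,315:395]
    a=cv2.resize(a,None,fx=2.5,fy=2.5); b=cv2.resize(b,None,fx=4.2,fy=4.2)
    o=np.zeros((600,800,3),np.uint8); o[:a.shape[0],:a.shape[1]]=a; o[:b.shape[0],455:455+b.shape[1]]=b; cv2.imwrite("pics/ov.png",o)
E
python3 fit2.py
```

```text
wrist [0.6165 0.0112 0.1428] 8.179213955305611 -0.8993780659076013Traceback (most recent call last):
  File "fit2.py", line 27, in <module>
    im=cv2.imread(f"pics/{fn}.png"); f=fit(cam,im,rm,[.617,.012,.15]); print(cam,f.x,np.degrees(f.x[2]),f.fun)
                                       ~~~^^^^^^^^^^^^^^^^^^^^^^^^^^^
  File "fit2.py", line 22, in fit
    f=minimize(score,np.array(v0)+[dx/1000,0,0],args=(cam,g,rowmax),method="Nelder-Mead",options=dict(initial_simplex=np.array(v0)+[dx/1000,0,0]+np.array([[0,0,0],[.006,0,0],[0,.006,0],[0,0,.05]]),xatol=1e-4,fatol=1e-4))
    res = _minimize_neldermead(fun, x0, args, callback, bounds=bounds,
                               **options)
    fxc = func(xc)
    fx = function(np.copy(x), *(wrapper_args + args))
  File "fit2.py", line 13, in score
    for k in holes: cv2.fillPoly(m,[P(k)],0,shift=4)
                                    ~^^^
  File "fit2.py", line 10, in P
    X=np.c_[poly/1000,np.zeros(len(poly))]; return np.round(proj(cam,insert_R(v[2]).apply(X)+[v[0],v[1],.062])*S*16).astype(np.int32)
                                                            ~~~~^^^^^^^^^^^^^^^^^^^^^^^^^^^^^^^^^^^^^^^^^^^^^^
  File "h.py", line 11, in proj
    c=camera_params(cam); K=np.array([[c["fx"],0,c["cx"]],[0,c["fy"],c["cy"]],[0,0,1]])
ValueError: time passes only in moves, steps and waits
```

```bash
python3 - <<'E'
s=open('h.py').read()
s=s.replace("def ray(","import functools\ncamera_params=functools.lru_cache(None)(camera_params)\ndef ray(",1)
open('h.py','w').write(s)
E
python3 fit2.py
```

```text
wrist [0.6165 0.0112 0.1428] 8.179213955305611 -0.8993780659076013
side [0.6206 0.0106 0.1383] 7.921537345503521 -0.8534890330428382
```

View pics/ov.png

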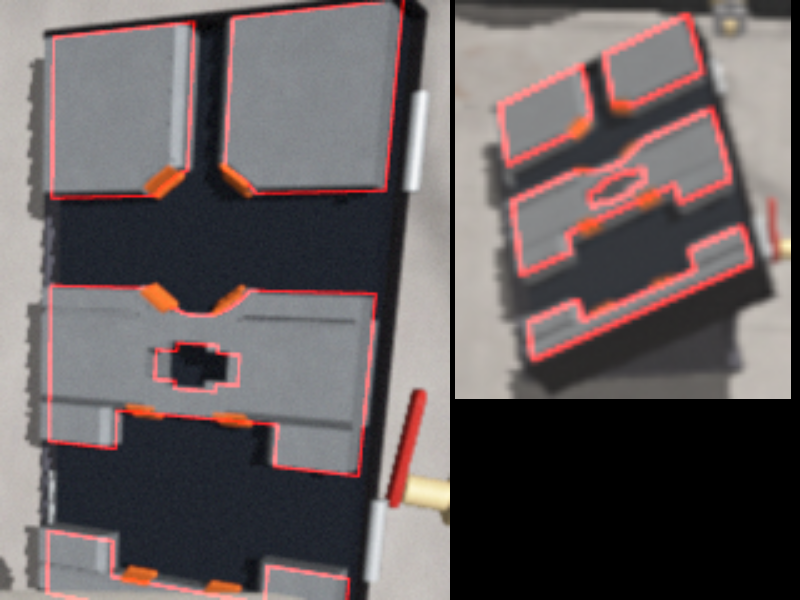

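```bash
cat >> h.py <<'E'
V=[.6165,.0112,np.radians(8.1)]
def ins(p,turn=0,v=None):
    """insert coords mm -> world pos; tool rotation with tool z = -insert z, tool x at 'turn' deg from insert y"""
    v=v or V; Ri=insert_R(v[2]); 
    M=np.array([[0,1,0],[1,0,0],[0,0,-1.]]).T
    return Ri.apply(np.array(p)/1000)+[v[0],v[1],.062], Ri*R.from_euler('z',turn,degrees=True)*R.from_matrix(M)
def tcp_ins(v=None):
    v=v or V; Ri=insert_R(v[2]); return Ri.inv().apply(sense()["eef_pos"]-[v[0],v[1],.062])*1000, (Ri.inv()*tcpR()).as_matrix()
E
python3 - <<'E'
from h import *
go(*ins([0,-52.4,35])); go(*ins([0,-52.4,8]))
print(ins([0,0,0])[1].as_matrix())
E
```

```text
shift [-0.0061  0.0098  0.3463] turn [-0.3335 -0.0053  0.0197] dist mm 207.89974129522756
shift [-0.0069  0.0323  0.3853] turn [-0.3335 -0.0053  0.0197] dist mm 232.0116181096251
[[-0.1409  0.8574  0.495 ]
 [ 0.99    0.122   0.0705]
 [ 0.      0.5    -0.866 ]]
```

```bash
python3 -m jog '[{"gripper":1,"x":-0.003,"y":0.005,"z":0.1,"ax":-0.11,"ay":-0.002,"az":0.01},{"gripper":1,"x":-0.006,"y":0.01,"z":0.2,"ax":-0.22,"ay":-0.005,"az":0.02},{"gripper":1,"x":-0.006,"y":0.01,"z":0.28,"ax":-0.3335,"ay":-0.005,"az":0.02},{"gripper":1,"x":-0.006,"y":0.01,"z":0.346,"ax":-0.3335,"ay":-0.005,"az":0.02},{"gripper":1,"x":-0.006,"y":0.01,"z":0.346,"ax":-0.3335,"ay":-0.005,"az":0.02},{"gripper":1,"x":-0.006,"y":0.01,"z":0.346,"ax":-0.3335,"ay":-0.005,"az":0.02}]'
cat > fitnow.py <<'E'
import sys
from fit2 import *
im=grab_frame("wrist"); cv2.imwrite(f"pics/{sys.argv[1]}.png",im)
f=fit("wrist",im,int(sys.argv[2]),V); print(f.x,np.degrees(f.x[2]),f.fun); print(sense()["t"],tcp_ins()[0])
m=score(f.x,"wrist",im[:,:,0],480,True)
o=cv2.addWeighted(im,1,cv2.merge([0*m,0*m,cv2.morphologyEx(m,cv2.MORPH_GRADIENT,np.ones((2,2)))]).astype(np.uint8),1,0); cv2.imwrite(f"pics/{sys.argv[1]}o.png",o)
E
python3 fitnow.py w6 215
python3 - <<'E'
from h import *
print(tcp_ins()); go(*ins([0,-52.4,0]));go(*ins([0,-52.4,-8]));go(*ins([0,-52.4,-13]))
E
```

```text
t: 8.5
eef_pos: [0.6044, -0.0423, 0.0903]
tcp_rot: [0.167, 0.634, 0.73, 0.195]
force: [0.3, -0.1, -1.2]
width: 0.058
grip_force: 64.7
[0.618  0.0126 0.1527] 8.748711853409322 -0.8527271349085124
8.55 [  0.1326 -52.0995  35.2679]
(array([  0.1326, -52.0995,  35.2679]), array([[ 0.0007,  1.    , -0.0015],
       [ 1.    , -0.0007,  0.0007],
       [ 0.0007, -0.0015, -1.    ]]))
shift [-0.0005 -0.0001  0.0588] turn [-0.001  -0.0005 -0.0004] dist mm 35.26945655455183
shift [-0.0006 -0.0001  0.0721] turn [-0.001  -0.0005 -0.0004] dist mm 43.269173737889155
shift [-0.0006 -0.0001  0.0804] turn [-0.001  -0.0005 -0.0004] dist mm 48.26904458243421
```

```bash
sed -i 's/^V=.*/V=[.6175,.0120,np.radians(8.45)]/' h.py; python3 -m jog '[{"gripper":1,"x":0.001,"y":0.001,"z":0.03,"ax":0,"ay":0,"az":0},{"gripper":1,"x":0.001,"y":0.001,"z":0.05,"ax":0,"ay":0,"az":0},{"gripper":1,"x":0.001,"y":0.001,"z":0.06,"ax":0,"ay":0,"az":0},{"gripper":1,"x":0.001,"y":0.001,"z":0.065,"ax":0,"ay":0,"az":0},{"gripper":1,"x":0.001,"y":0.001,"z":0.069,"ax":0,"ay":0,"az":0},{"gripper":1,"x":0.001,"y":0.001,"z":0.069,"ax":0,"ay":0,"az":0}]'
python3 - <<'E'
from h import *
s=sense(); print(tcp_ins()[0], insert_R(V[2]).inv().apply(s["force"]),s["torque"])
E
```

```text
t: 9.3
eef_pos: [0.6276, -0.0385, 0.0574]
tcp_rot: [0.169, 0.633, 0.73, 0.196]
force: [-0.8, 2.4, 1.4]
width: 0.058
grip_force: 64.9
[ -0.094  -51.4816  -5.3098] [0.3148 2.5269 1.4525] [0.3943 0.6416 0.3677]
```

```bash
python3 -m jog '[{"gripper":1,"x":0,"y":0,"z":0.003,"ax":0,"ay":0,"az":0},{"gripper":1,"x":0,"y":0,"z":0.006,"ax":0,"ay":0,"az":0},{"gripper":1,"x":0,"y":0,"z":0.009,"ax":0,"ay":0,"az":0},{"gripper":1,"x":0,"y":0,"z":0.013,"ax":0,"ay":0,"az":0},{"gripper":1,"x":0,"y":0,"z":0.013,"ax":0,"ay":0,"az":0}]'
python3 - <<'E'
from h import *
s=sense(); print(tcp_ins()[0], insert_R(V[2]).inv().apply(s["force"]),s["torque"])
E
```

```text
t: 9.93
eef_pos: [0.6309, -0.038, 0.0517]
tcp_rot: [0.17, 0.633, 0.73, 0.196]
force: [-17.1, 1.5, 18.0]
width: 0.0581
grip_force: 69.2
[ -0.0809 -51.4357 -11.8867] [-5.4055  4.0185 23.9428] [1.0445 1.2879 0.7616]
```

```bash
python3 -m jog '[{"gripper":-0.75,"x":0,"y":0,"z":0,"ax":0,"ay":0,"az":0},{"gripper":-0.75,"x":0,"y":0,"z":-0.001,"ax":0,"ay":0,"az":0},{"gripper":-0.75,"x":0,"y":0,"z":-0.05,"ax":0,"ay":0,"az":0},{"gripper":1,"x":0,"y":0,"z":-0.12,"ax":0,"ay":0,"az":0},{"gripper":1,"x":0,"y":0,"z":-0.12,"ax":0,"ay":0,"az":0},{"gripper":1,"x":0,"y":0,"z":-0.12,"ax":0,"ay":0,"az":0},{"gripper":1,"x":0,"y":0,"z":-0.12,"ax":0,"ay":0,"az":0}]'
python3 - <<'E'
from h import *
s=sense(); print(tcp_ins()[0], insert_R(V[2]).inv().apply(s["force"]),s["torque"])
im=grab_frame("wrist"); cv2.imwrite("pics/w7.png",im); print(search_frame("timer","wrist"),mark_of("timer","wrist"),proj("wrist",[ins(p)[0] for p in([0,-50.5,-12],[-31,-81.5,4],[31,-81.5,4],[31,-19.5,4],[-31,-19.5,4])]))
E
```

```text
t: 10.8
eef_pos: [0.5958, -0.0436, 0.1116]
tcp_rot: [0.169, 0.633, 0.73, 0.195]
force: [-0.0, 0.6, -0.0]
width: 0.0014
grip_force: 0.0
[ -0.8701 -51.7628  57.7277] [ 0.0481  0.6059 -0.0352] [-0.0824  0.438  -0.0131]
[{'rect': [267.4, 193.9, 387.7, 311.9], 'confidence': 0.98}] [{'position': [326.1, 250.8], 'confidence': 0.64}] [[327.2552 254.3052]
 [268.5645 320.3152]
 [386.7519 319.7806]
 [391.4698 203.4761]
 [263.1365 204.1129]]
```

View pics/w7.png

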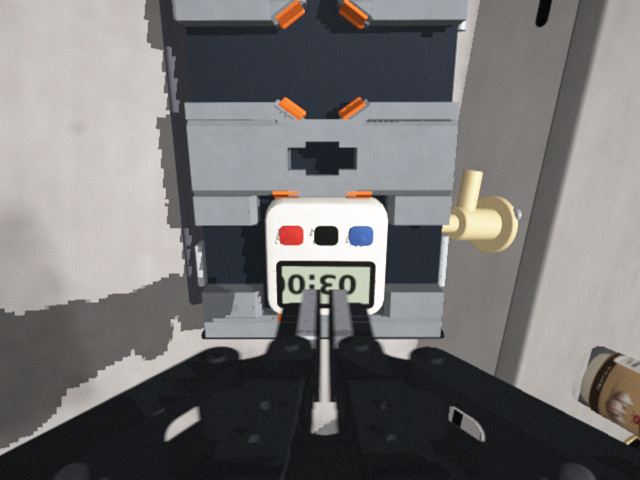

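```bash
python3 -m jog '[{"gripper":1,"x":0,"y":0,"z":0.06,"ax":0,"ay":0,"az":0},{"gripper":1,"x":0,"y":0,"z":0.08,"ax":0,"ay":0,"az":0},{"gripper":1,"x":0,"y":0,"z":0.086,"ax":0,"ay":0,"az":0},{"gripper":1,"x":0,"y":0,"z":0.089,"ax":0,"ay":0,"az":0},{"gripper":1,"x":0,"y":0,"z":0.092,"ax":0,"ay":0,"az":0},{"gripper":1,"x":0,"y":0,"z":0.092,"ax":0,"ay":0,"az":0}]'
python3 - <<'E'
from h import *
s=sense(); print(tcp_ins()[0], insert_R(V[2]).inv().apply(s["force"]),s["torque"])
from fit2 import *
im=cv2.imread("pics/w7.png")
E
```

```text
t: 11.7
eef_pos: [0.6226, -0.0398, 0.0665]
tcp_rot: [0.17, 0.633, 0.729, 0.196]
force: [-12.4, -0.8, 12.7]
width: 0.0001
grip_force: 8.8
[  0.0367 -52.0178   5.1318] [-4.4115  1.0201 17.2154] [0.0422 1.3285 0.0961]
```

```bash
python3 -m jog '[{"gripper":1,"x":0,"y":0,"z":0.001,"ax":0,"ay":0,"az":0},{"gripper":1,"x":0,"y":0,"z":0.002,"ax":0,"ay":0,"az":0},{"gripper":1,"x":0,"y":0,"z":0.002,"ax":0,"ay":0,"az":0}]'
python3 - <<'E'
from h import *
s=sense(); print(tcp_ins()[0], insert_R(V[2]).inv().apply(s["force"]),s["torque"])
E
```

```text
t: 12.08
eef_pos: [0.6227, -0.0398, 0.0664]
tcp_rot: [0.17, 0.633, 0.729, 0.196]
force: [-26.3, -1.4, 28.0]
width: 0.0001
grip_force: 18.7
[  0.0961 -52.0096   5.0262] [-8.7485  2.4417 37.3261] [0.1139 2.1264 0.2183]
```

```bash
sed -i 's/^V=.*/V=[.6160,.0120,np.radians(8.45)]/' h.py; python3 -m jog '[{"gripper":1,"x":0,"y":0,"z":-0.01,"ax":0,"ay":0,"az":0},{"gripper":1,"x":0,"y":0,"z":-0.09,"ax":0,"ay":0,"az":0},{"gripper":-1,"x":0.05,"y":0,"z":-0.17,"ax":0,"ay":0,"az":0},{"gripper":-1,"x":0.05,"y":0,"z":-0.17,"ax":0,"ay":0,"az":0},{"gripper":-1,"x":0.05,"y":0,"z":-0.17,"ax":0,"ay":0,"az":0}]'
sed -i 's/holes=\[/import os\nholes=[/' fit2.py
cat > f3.py <<'E'
from fit2 import *
import fit2
im=grab_frame("wrist"); cv2.imwrite("pics/w8.png",im)
s=sense();print(s["t"],tcp_ins()[0])
# use only region y>-19 (timer hidden)
fit2.region=rect(-65.5,65.5,-19,114); f=fit("wrist",im,480,V); print(f.x,np.degrees(f.x[2]),f.fun)
x0,y0,x1,y1=[int(v) for v in search_frame("timer","wrist")[0]["rect"]]; print(x0,y0,x1,y1)
for n in("gauge","gauge_pocket","key_seat"): print(n,mark_of(n,"wrist")[:2])
def P(q): return proj("wrist",[insert_R(f.x[2]).apply(np.array(p)/1000)+[f.x[0],f.x[1],.062] for p in q])
print(P([[-31,-81.5,4],[31,-81.5,4],[31,-19.5,4],[-31,-19.5,4],[0,42.5,-12],[0,0,-14]]))
go([.432,-.009,.20],down(np.radians(75)))
a=on_z("side",(272,290),0)
E
python3 f3.py
```

```text
t: 12.7
eef_pos: [0.5692, -0.0172, 0.1528]
tcp_rot: [0.17, 0.633, 0.73, 0.196]
force: [-0.1, -0.4, -0.2]
width: 0.0542
grip_force: 0.0
12.75 [  1.1029 -22.1252 103.2008]
[0.6141 0.0139 0.1443] 8.268169851521789 -0.8825570155593983
279 227 372 321
gauge []
gauge_pocket [{'position': [320.1, 126.6], 'confidence': 0.78}]
key_seat [{'position': [324.7, 197.5], 'confidence': 0.79}]
[[273.6854 326.384 ]
 [369.6671 326.1515]
 [372.5563 233.637 ]
 [270.0107 233.8762]
 [321.0175 127.1165]
 [321.3241 196.5036]]
shift [ 0.0461 -0.1537 -0.1825] turn [ 0.3277 -0.0678  0.2505] dist mm 145.78936763272324
```

```bash
sed -i 's/^V=.*/V=[.6150,.0137,np.radians(8.3)]/' h.py; python3 -m jog '[{"gripper":-1,"x":0.02,"y":-0.06,"z":-0.09,"ax":0.1,"ay":-0.02,"az":0.08},{"gripper":-1,"x":0.046,"y":-0.154,"z":-0.1825,"ax":0.328,"ay":-0.068,"az":0.25},{"gripper":-1,"x":0.046,"y":-0.154,"z":-0.1825,"ax":0.328,"ay":-0.068,"az":0.25},{"gripper":-1,"x":0.046,"y":-0.154,"z":-0.1825,"ax":0.328,"ay":-0.068,"az":0.25},{"gripper":-1,"x":0.046,"y":-0.154,"z":-0.1825,"ax":0.328,"ay":-0.068,"az":0.25},{"gripper":-1,"x":0.046,"y":-0.154,"z":-0.1825,"ax":0.328,"ay":-0.068,"az":0.25}]'
cat > g.py <<'E'
from h import *
im=grab_frame("wrist"); cv2.imwrite("pics/w9.png",im); s=sense(); print(s["eef_pos"],tcpR().as_matrix())
for n in("gauge","nozzle","key","stand"): 
    for a in mark_of(n,"wrist")[:1]: print(n,a,on_z("wrist",a["position"],0))
r=search_frame("gauge","wrist")[0]; print(r)
x0,y0,x1,y1=[int(v) for v in r["rect"]]
roi=cv2.cvtColor(im,cv2.COLOR_BGR2GRAY)[y0-5:y1+5,x0-5:x1+5]
c=cv2.HoughCircles(cv2.medianBlur(roi,3),cv2.HOUGH_GRADIENT,1,50,param1=120,param2=20,minRadius=25,maxRadius=70)
print(None if c is None else [(q+[x0-5,y0-5,0],on_z("wrist",q[:2]+[x0-5,y0-5],.016)) for q in c[0][:3]])
m=((im.max(2)-0>175)).astype(np.uint8); 
print(cv2.resize(roi,(40,40)).shape)
E
python3 g.py
```

```text
t: 13.7
eef_pos: [0.4316, -0.0089, 0.2001]
tcp_rot: [0.001, 0.793, 0.61, 0.0]
force: [-0.1, -0.4, -0.3]
width: 0.0858
grip_force: 0.0
[ 0.4314 -0.0089  0.2003] [[ 0.257   0.9664  0.0016]
 [ 0.9664 -0.257  -0.0007]
 [-0.0003  0.0017 -1.    ]]
gauge {'position': [323.4, 208.0], 'confidence': 0.74} [ 0.4294 -0.0095  0.    ]
nozzle {'position': [262.0, 120.1], 'confidence': 0.77} [0.4005 0.072  0.    ]
stand {'position': [569.1, 54.6], 'confidence': 0.18} [0.6419 0.0578 0.    ]
{'rect': [298.8, 127.6, 359.4, 236.0], 'confidence': 0.72}
[(array([325.5, 207.5,  27.5]), array([ 0.432 , -0.0063,  0.016 ]))]
(40, 40)
```

Run:
```python
from h import *
im=cv2.imread("pics/w9.png"); g=cv2.cvtColor(im,cv2.COLOR_BGR2GRAY).astype(int)
for r in range(126,242,6): print(r,g[r,290:372:3])
```

```text
126 [178 178 174 178 174 177 176 178 180 178 182 182 176 177 181 177 179 177
 174 174 181 177 181 176 178 179 179 183]
132 [179 174 178 178 173 173 176 178 174 178 177 176 155 181 215 154 178 175
 176 178 177 176 176 179 179 174 184 184]
138 [179 178 180 178 177 176 180 178 176 175 177 172  88 186 209 158 177 174
 175 176 177 179 178 179 176 182 176 184]
144 [183 183 175 184 177 182 179 177 177 172 173 175 126 190 204 149 176 178
 179 173 176 175 177 176 175 181 180 180]
150 [186 183 181 178 181 179 183 178 176 171 176 177  97 195 196 152 175 178
 175 182 175 178 179 178 176 177 184 183]
156 [183 186 182 181 177 179 179 180 177 177 174 174 114 200 191 163 176 180
 181 180 183 177 178 177 177 182 179 181]
162 [181 183 185 181 181 182 176 177 172 176 178 174 129 203 186 176 177 178
 181 180 183 182 178 177 177 179 179 182]
168 [183 181 181 183 180 175 182 180 178 180 177 158 145 210 182 174 175 176
 175 181 176 183 184 177 178 179 176 180]
174 [176 179 180 189 180 181 174 179 179 176 175 177 151 207 175 176 176 172
 176 173 177 182 180 182 180 178 178 178]
180 [179 180 179 180 182 183 
[... 579 characters left out ...]
174 105 207 195 162 250 250 250 250 250 121  80 252 250 250 250
 250 252 252 214 176 175 178 172 172 173]
216 [173 174 170 155 189 250 250 250 250 249 250 250 250 250 250 250 250 250
 250 250 250 196 170 172 178 172 171 170]
222 [171 173 170 175 105 215 238 251 249 250 249 250 249 250 250 250 249 250
 216 230 213 167 166 173 168 164 166 164]
228 [173 171 170 174 177 130 161 234 250 249 249 250 249 249 250 249 250 250
 236 188 170 170 168 163 162 161 155 152]
234 [174 173 174 171 168 172 176 148  97 165 216 234 242 238 231 209 187 157
 164 162 158 160 153 150 142 143 144 145]
240 [170 175 170 170 173 172 174 175 176 179 175 174 173 172 165 165 167 162
 154 152 151 150 144 148 142 143 145 144]
```

Run:
```python
from h import *
a=on_z("wrist",(327.5,209.8),.013); b=on_z("wrist",(331.3,131),.009); c=on_z("wrist",(328.3,178),.009)
print(a,b,c,[np.degrees(np.arctan2(*(q)[1::-1])) for q in(b-a,b-c)],np.linalg.norm((b-a)[:2]))
y=np.arctan2(*(b-a)[1::-1])
go([a[0],a[1],.0],down(y))
```

```text
[ 0.4332 -0.0093  0.013 ] [0.4519 0.0499 0.009 ] [0.4403 0.015  0.009 ] [np.float64(72.45102594328667), np.float64(71.60696662585069)] 0.06209729712016171
shift [0.0002 0.002  0.335 ] turn [0.0015 0.0003 0.0291] dist mm 200.9876561771656
```

```bash
python3 -m jog '[{"gripper":-1,"x":0,"y":0.002,"z":0.1,"ax":0.001,"ay":0,"az":0.03},{"gripper":-1,"x":0,"y":0.002,"z":0.2,"ax":0.001,"ay":0,"az":0.03},{"gripper":-1,"x":0,"y":0.002,"z":0.28,"ax":0.001,"ay":0,"az":0.03},{"gripper":-1,"x":0,"y":0.002,"z":0.332,"ax":0.001,"ay":0,"az":0.03},{"gripper":-1,"x":0,"y":0.002,"z":0.332,"ax":0.001,"ay":0,"az":0.03},{"gripper":1,"x":0,"y":0.002,"z":0.332,"ax":0.001,"ay":0,"az":0.03},{"gripper":1,"x":0,"y":0.002,"z":0.332,"ax":0.001,"ay":0,"az":0.03},{"gripper":1,"x":0,"y":0.002,"z":0.332,"ax":0.001,"ay":0,"az":0.03},{"gripper":1,"x":0,"y":0.002,"z":0.332,"ax":0.001,"ay":0,"az":0.03},{"gripper":1,"x":0,"y":0.002,"z":0.332,"ax":0.001,"ay":0,"az":0.03}]'
python3 - <<'E'
from h import *
im=grab_frame("wrist"); cv2.imwrite("pics/w10.png",im); s=sense(); print(s["eef_pos"],s["width"]);M=tcpR(); print(M.as_matrix())
a=mark_of("gauge","wrist")[:1]; print(a,M.inv().apply(on_z("wrist",a[0]["position"],0)-s["eef_pos"]))
print(search_frame("gauge","wrist")[:1])
g=cv2.cvtColor(im,cv2.COLOR_BGR2GRAY).astype(int)
for r in list(range(150,440,12)): print(r,g[r,250:400:5])
E
```

```text
t: 15.25
eef_pos: [0.4342, -0.0096, 0.0035]
tcp_rot: [0.001, 0.807, 0.59, 0.001]
force: [-4.2, -0.3, 16.1]
width: 0.0429
grip_force: 58.7
[ 0.4342 -0.0096  0.0035] 0.04320552434509236
[[ 0.303   0.953   0.003 ]
 [ 0.953  -0.303  -0.0013]
 [-0.0004  0.0033 -1.    ]]
[{'position': [322.2, 309.8], 'confidence': 0.8}] [ 0.0002 -0.0023  0.0035]
[{'rect': [260.2, 137.7, 388.8, 383.9], 'confidence': 0.6}]
150 [144 141 141 140 142 142 144 145 146 142 144 146 143 112 153 177 145 145
 145 138 141 142 140 142 143 139 144 141 141 143]
162 [145 146 142 144 143 141 145 146 143 144 143 141 124 111 151 176 139 143
 142 141 138 140 140 141 138 139 141 142 143 147]
174 [145 147 145 147 148 145 140 143 141 140 139 145 139 108 152 175 144 141
 138 144 145 143 143 143 137 143 144 142 140 142]
186 [144 147 148 146 149 146 146 139 144 138 136 140 134 104 149 172 149 139
 143 140 144 143 143 140 143 144 148 140 141 144]
198 [142 145 145 147 148 143 148 144 142 141 143 139 145 106 159 171 147 147
 141 139 143 146 146 146 147 148 147 143 140 145]
210 [149 150 149 145 146 144 148 146 143 140 143 142 141  99 15
[... 1716 characters left out ...]
78 [ 14   7  63  64  63  64  62  62  65  67  75  74  98 117 120 119 124 110
  85  80  77  59  60  61  56  55  58  52  48   1]
390 [ 3 44 63 64 63 66 61 67 61 63 63 61 62 64 64 65 59 59 61 59 57 60 57 55
 58 58 56 54 54 12]
402 [ 11  61  64  66  65  68  67  65  65  62  59  63  60  58  54  57  55  53
  54  52  51  49  56  56  56  52  51  54  94 115]
414 [ 62  61  64  62  64  66  67  64  57  60  53  57  54  57  51  54  57  56
  54  52  54  52  52  53  52  56 111 110 115 114]
426 [ 22  61  60  56  58  55  59  55  60  54  53  53  49  50  55  55  48  55
  52  57  55  50  54  62 112 110 113 114 118 117]
438 [ 5 18 15 14 10 16 12 13 13 13 20 18  9 11 12 16 14  9 11 15 14 10  5 12
 13 16 13 12 16  8]
```

Run:
```python
from h import *
r0=tcpR();s=sense()
p=s["eef_pos"]-np.array([0,0,-.0]); 
go(*ins([0,42.5,48])); print(ins([0,42.5,48])[0])
```

```text
shift [ 0.1744  0.209  -0.1662] turn [-0.3256  0.0761 -0.2813] dist mm 191.36362846664136
[0.5851 0.0523 0.1036]
```

```bash
python3 -m jog '[{"gripper":1,"x":0,"y":0,"z":-0.1,"ax":0,"ay":0,"az":0},{"gripper":1,"x":0,"y":0,"z":-0.2,"ax":0,"ay":0,"az":0},{"gripper":1,"x":0.05,"y":0.05,"z":-0.25,"ax":-0.1,"ay":0.02,"az":-0.08},{"gripper":1,"x":0.12,"y":0.13,"z":-0.23,"ax":-0.2,"ay":0.05,"az":-0.18},{"gripper":1,"x":0.1744,"y":0.209,"z":-0.17,"ax":-0.3256,"ay":0.0761,"az":-0.2813},{"gripper":1,"x":0.1744,"y":0.209,"z":-0.17,"ax":-0.3256,"ay":0.0761,"az":-0.2813},{"gripper":1,"x":0.1744,"y":0.209,"z":-0.17,"ax":-0.3256,"ay":0.0761,"az":-0.2813},{"gripper":1,"x":0.1744,"y":0.209,"z":-0.17,"ax":-0.3256,"ay":0.0761,"az":-0.2813}]'
python3 - <<'E'
from h import *
im=grab_frame("wrist"); cv2.imwrite("pics/w11.png",im); s=sense(); print(tcp_ins(),s["width"])
print(mark_of("gauge","wrist")[:1],search_frame("gauge","wrist")[:1],mark_of("gauge_pocket","wrist")[:2])
print(proj("wrist",[ins(p)[0] for p in([0,42.5,42],[0,42.5,-12],[0,42.5+65,49],[-7,112,0],[7,112,0],[-63,112,0])]))
go(*ins([0,42.5,-2]))
E
```

```text
t: 16.4
eef_pos: [0.5849, 0.052, 0.1049]
tcp_rot: [0.168, 0.633, 0.73, 0.195]
force: [-0.2, 0.2, -1.1]
width: 0.0432
grip_force: 62.4
(array([ 0.8658, 42.2254, 49.2627]), array([[ 0.0022,  1.    , -0.0023],
       [ 1.    , -0.0022, -0.    ],
       [-0.    , -0.0023, -1.    ]])) 0.04302332042949655
[{'position': [322.1, 308.1], 'confidence': 0.84}] [{'rect': [259.9, 137.8, 387.4, 383.0], 'confidence': 0.56}] [{'position': [324.5, 262.0], 'confidence': 0.81}]
[[325.2395 307.2046]
 [325.1278 262.0297]
 [325.2381 139.2933]
 [309.4582 123.9131]
 [340.7817 123.8875]
 [184.2334 124.0153]]
shift [ 0.0001 -0.0007  0.0848] turn [-0.0014 -0.0003 -0.0008] dist mm 50.87389151899366
```

View pics/w11.png

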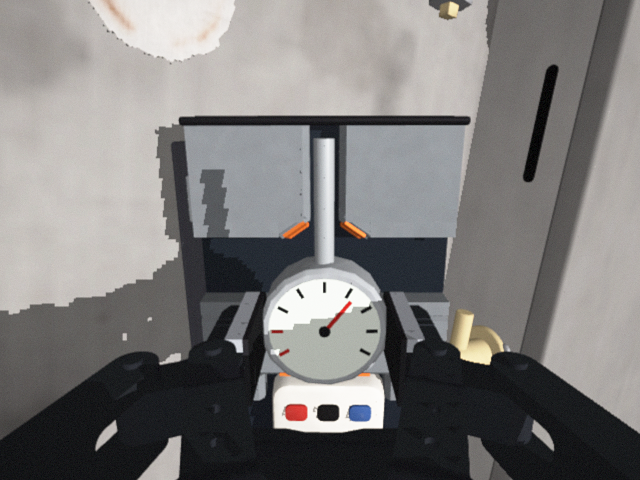

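```bash
python3 -m jog '[{"gripper":1,"x":0,"y":0,"z":0.05,"ax":0,"ay":0,"az":0},{"gripper":1,"x":0,"y":-0.001,"z":0.07,"ax":0,"ay":0,"az":0},{"gripper":1,"x":0,"y":-0.001,"z":0.08,"ax":0,"ay":0,"az":0},{"gripper":1,"x":0,"y":-0.001,"z":0.086,"ax":0,"ay":0,"az":0},{"gripper":1,"x":0,"y":-0.001,"z":0.091,"ax":0,"ay":0,"az":0},{"gripper":1,"x":0,"y":-0.001,"z":0.095,"ax":0,"ay":0,"az":0},{"gripper":1,"x":0,"y":-0.001,"z":0.095,"ax":0,"ay":0,"az":0}]'
python3 - <<'E'
from h import *
s=sense(); print(tcp_ins()[0], insert_R(V[2]).inv().apply(s["force"]),s["torque"])
E
```

```text
t: 17.48
eef_pos: [0.613, 0.0558, 0.0551]
tcp_rot: [0.169, 0.632, 0.73, 0.195]
force: [2.6, -3.6, 1.5]
width: 0.0429
grip_force: 62.8
[ 0.1091 41.9607 -8.007 ] [ 2.5027 -3.8992  0.2912] [-0.6857 -0.1375 -0.4398]
```

```bash
python3 -m jog '[{"gripper":1,"x":0,"y":0,"z":0.002,"ax":0,"ay":0,"az":0},{"gripper":1,"x":0,"y":0,"z":0.004,"ax":0,"ay":0,"az":0},{"gripper":1,"x":0,"y":0,"z":0.005,"ax":0,"ay":0,"az":0},{"gripper":1,"x":0,"y":0,"z":0.005,"ax":0,"ay":0,"az":0}]'
python3 - <<'E'
from h import *
s=sense(); print(tcp_ins()[0], insert_R(V[2]).inv().apply(s["force"]),s["torque"])
E
```

```text
t: 17.98
eef_pos: [0.6134, 0.0562, 0.0543]
tcp_rot: [0.17, 0.632, 0.73, 0.196]
force: [-25.6, -6.2, 34.3]
width: 0.0429
grip_force: 67.0
[ 0.1386 42.3185 -8.9718] [-5.5621 -2.4015 42.8433] [-0.7103  1.0395 -0.367 ]
```

```bash
python3 -m jog '[{"gripper":1,"x":0,"y":0,"z":-0.004,"ax":0,"ay":0,"az":0},{"gripper":-0.5,"x":0,"y":0,"z":-0.004,"ax":0,"ay":0,"az":0},{"gripper":-0.5,"x":0,"y":0,"z":-0.004,"ax":0,"ay":0,"az":0},{"gripper":-0.5,"x":0,"y":0,"z":-0.06,"ax":0,"ay":0,"az":0},{"gripper":1,"x":0,"y":0,"z":-0.1,"ax":0,"ay":0,"az":0},{"gripper":1,"x":0,"y":0,"z":-0.1,"ax":0,"ay":0,"az":0},{"gripper":1,"x":0,"y":0,"z":-0.1,"ax":0,"ay":0,"az":0},{"gripper":1,"x":0,"y":0,"z":-0.1,"ax":0,"ay":0,"az":0}]'
python3 - <<'E'
from h import *
s=sense(); print(tcp_ins()[0],s["width"], s["force"])
im=grab_frame("wrist"); cv2.imwrite("pics/w12.png",im)
print(search_frame("gauge","wrist")[:1],mark_of("gauge","wrist")[:1],proj("wrist",[ins(p)[0] for p in([0,42.5,-12],[-23,42.5,4],[23,42.5,4],[0,65.5,4],[0,107.5,-5])]))
go(*ins([0,42.5,2.5]))
E
```

```text
t: 18.98
eef_pos: [0.5837, 0.0524, 0.1021]
tcp_rot: [0.167, 0.632, 0.731, 0.195]
force: [0.5, 0.2, -0.5]
width: 0.0001
grip_force: 0.0
[-1.8958 42.8438 47.3912] 0.0001068951718865547 [ 0.5136  0.1506 -0.5414]
[{'rect': [279.4, 136.6, 380.9, 304.0], 'confidence': 0.58}] [{'position': [328.7, 264.9], 'confidence': 0.9}] [[329.4907 263.5841]
 [282.0088 274.6354]
 [377.6017 274.7212]
 [329.9534 228.4135]
 [330.0758 134.9217]]
shift [-0.0005  0.003   0.0752] turn [-0.0027 -0.0008 -0.0006] dist mm 45.18686798512164
```

```bash
python3 -m jog '[{"gripper":1,"x":0,"y":0.002,"z":0.045,"ax":0,"ay":0,"az":0},{"gripper":1,"x":0,"y":0.003,"z":0.058,"ax":0,"ay":0,"az":0},{"gripper":1,"x":0,"y":0.003,"z":0.065,"ax":0,"ay":0,"az":0},{"gripper":1,"x":0,"y":0.003,"z":0.07,"ax":0,"ay":0,"az":0},{"gripper":1,"x":0,"y":0.003,"z":0.0745,"ax":0,"ay":0,"az":0},{"gripper":1,"x":0,"y":0.003,"z":0.0745,"ax":0,"ay":0,"az":0}]'
python3 - <<'E'
from h import *
s=sense(); print(tcp_ins()[0], insert_R(V[2]).inv().apply(s["force"]),s["torque"])
E
```

```text
t: 19.88
eef_pos: [0.6075, 0.0557, 0.0659]
tcp_rot: [0.168, 0.632, 0.731, 0.195]
force: [0.1, 0.2, -0.6]
width: 0.0004
grip_force: 0.2
[ 0.7745 42.6877  4.0048] [-0.1863  0.2204 -0.606 ] [-0.1177  0.4744  0.0056]
```

```bash
python3 -m jog '[{"gripper":1,"x":0,"y":0,"z":0.001,"ax":0,"ay":0,"az":0},{"gripper":1,"x":0,"y":0,"z":0.003,"ax":0,"ay":0,"az":0},{"gripper":1,"x":0,"y":0,"z":0.004,"ax":0,"ay":0,"az":0},{"gripper":1,"x":0,"y":0,"z":0.004,"ax":0,"ay":0,"az":0}]'
python3 - <<'E'
from h import *
s=sense(); print(tcp_ins()[0], insert_R(V[2]).inv().apply(s["force"]),s["torque"])
E
```

```text
t: 20.38
eef_pos: [0.6077, 0.0558, 0.0657]
tcp_rot: [0.169, 0.632, 0.731, 0.195]
force: [-27.6, -3.8, 34.0]
width: -0.0003
grip_force: 21.9
[ 0.8805 42.6967  3.7213] [-7.1613  0.2318 43.4094] [-0.2454  2.0572  0.0361]
```

```bash
python3 - <<'E'
from h import *
go([.425,.145,.22],down(np.radians(90)))
E
python3 -m jog '[{"gripper":1,"x":0,"y":0,"z":-0.01,"ax":0,"ay":0,"az":0},{"gripper":1,"x":0,"y":0,"z":-0.1,"ax":0,"ay":0,"az":0},{"gripper":-1,"x":0,"y":0,"z":-0.18,"ax":0,"ay":0,"az":0}]'
python3 - <<'E'
from h import *
go([.425,.145,.22],down(np.radians(90)))
E
```

```text
shift [ 0.191  -0.1143 -0.3626] turn [ 0.3321 -0.0242  0.0897] dist mm 255.29524963032603
t: 20.75
eef_pos: [0.5547, 0.0481, 0.158]
tcp_rot: [0.168, 0.632, 0.731, 0.195]
force: [0.6, 0.8, 0.3]
width: 0.0172
grip_force: 0.0
shift [ 0.1912 -0.1141 -0.1842] turn [ 0.3304 -0.0249  0.0899] dist mm 173.38370123727745
```

```bash
python3 -m jog '[{"gripper":-1,"x":0.06,"y":-0.04,"z":-0.09,"ax":0.1,"ay":-0.01,"az":0.03},{"gripper":-1,"x":0.19,"y":-0.114,"z":-0.184,"ax":0.33,"ay":-0.025,"az":0.09},{"gripper":-1,"x":0.19,"y":-0.114,"z":-0.184,"ax":0.33,"ay":-0.025,"az":0.09},{"gripper":-1,"x":0.19,"y":-0.114,"z":-0.184,"ax":0.33,"ay":-0.025,"az":0.09},{"gripper":-1,"x":0.19,"y":-0.114,"z":-0.184,"ax":0.33,"ay":-0.025,"az":0.09},{"gripper":-1,"x":0.19,"y":-0.114,"z":-0.184,"ax":0.33,"ay":-0.025,"az":0.09}]'
cat > k.py <<'E'
from h import *
import sys
im=grab_frame("wrist"); cv2.imwrite(f"pics/{sys.argv[1]}.png",im); s=sense(); print(s["eef_pos"],tcpR().as_matrix()[:,0])
for n,z in(("key",.012),("stand",0)):
    for a in mark_of(n,"wrist")[:1]: print(n,a,on_z("wrist",a["position"],z))
    print(search_frame(n,"wrist")[:1])
i=im.astype(int); m=((i[:,:,2]>110)&(i[:,:,1]<70)&(i[:,:,0]<70)).astype(np.uint8)
n,l,st,ce=cv2.connectedComponentsWithStats(m); k=1+np.argmax(st[1:,4]); print(st[k],ce[k])
c=max(cv2.findContours((l==k).astype(np.uint8),0,2)[0],key=cv2.contourArea)[:,0]
P=np.array([on_z("wrist",p,.060)[:2] for p in cv2.convexHull(c)[:,0]],np.float32)*1000
print(cv2.minAreaRect(P),P.round(0).tolist())
E
python3 k.py w13
```

```text
t: 21.5
eef_pos: [0.4261, 0.1437, 0.2183]
tcp_rot: [0.001, 0.708, 0.707, 0.001]
force: [0.1, 0.9, -0.0]
width: 0.0854
grip_force: 0.0
[0.426  0.1436 0.2184] [ 0.0014  1.     -0.0002]
key {'position': [325.3, 181.1], 'confidence': 0.63} [0.4262 0.1647 0.012 ]
[{'rect': [288.7, 170.1, 359.9, 206.0], 'confidence': 0.83}]
stand {'position': [322.9, 179.9], 'confidence': 0.74} [0.4241 0.1641 0.    ]
[]
[287 178  72  26 940] [320.517  191.0287]
((424.0522155761719, 164.41188049316406), (13.50859546661377, 52.82862854003906), 81.9708251953125) [[404.0, 174.0], [426.0, 171.0], [447.0, 167.0], [448.0, 167.0], [450.0, 164.0], [450.0, 159.0], [449.0, 157.0], [449.0, 156.0], [447.0, 155.0], [445.0, 155.0], [434.0, 156.0], [412.0, 159.0], [400.0, 162.0], [399.0, 163.0], [398.0, 164.0], [398.0, 169.0], [399.0, 171.0], [400.0, 173.0], [401.0, 174.0]]
```

```bash
python3 -m jog '[{"gripper":-1,"x":0.032,"y":-0.0025,"z":0.05,"ax":0,"ay":0,"az":-0.2},{"gripper":-1,"x":0.032,"y":-0.0025,"z":0.1,"ax":0,"ay":0,"az":-0.911},{"gripper":-1,"x":0.032,"y":-0.0025,"z":0.13,"ax":0,"ay":0,"az":-0.911},{"gripper":-1,"x":0.032,"y":-0.0025,"z":0.13,"ax":0,"ay":0,"az":-0.911},{"gripper":-1,"x":0.032,"y":-0.0025,"z":0.13,"ax":0,"ay":0,"az":-0.911},{"gripper":-1,"x":0.032,"y":-0.0025,"z":0.13,"ax":0,"ay":0,"az":-0.911},{"gripper":-1,"x":0.032,"y":-0.0025,"z":0.13,"ax":0,"ay":0,"az":-0.911},{"gripper":-1,"x":0.032,"y":-0.0025,"z":0.13,"ax":0,"ay":0,"az":-0.911},{"gripper":-1,"x":0.032,"y":-0.0025,"z":0.13,"ax":0,"ay":0,"az":-0.911},{"gripper":-1,"x":0.032,"y":-0.0025,"z":0.13,"ax":0,"ay":0,"az":-0.911}]'
python3 k.py w14
```

```text
t: 23.0
eef_pos: [0.4247, 0.1634, 0.1409]
tcp_rot: [0.001, 0.071, 0.997, -0.0]
force: [0.7, -0.4, -0.7]
width: 0.0852
grip_force: 0.0
[0.4246 0.1635 0.1409] [-0.9899  0.142  -0.0014]
key {'position': [325.6, 225.8], 'confidence': 0.81} [0.4232 0.166  0.012 ]
[{'rect': [303.6, 195.5, 343.3, 293.4], 'confidence': 0.86}]
stand {'position': [321.7, 220.1], 'confidence': 0.65} [0.4218 0.1635 0.    ]
[{'rect': [289.3, 183.3, 352.2, 275.2], 'confidence': 0.61}]
[ 313  202   18   90 1179] [321.4173 252.2087]
((423.4026184082031, 163.8054962158203), (9.687442779541016, 52.62299346923828), 80.46973419189453) [[397.0, 166.0], [400.0, 169.0], [401.0, 169.0], [412.0, 170.0], [438.0, 166.0], [446.0, 165.0], [448.0, 164.0], [449.0, 162.0], [450.0, 161.0], [448.0, 157.0], [448.0, 156.0], [446.0, 155.0], [441.0, 156.0], [410.0, 161.0], [397.0, 165.0], [397.0, 165.0]]
```

```bash
python3 -m jog '[{"gripper":-1,"x":0.001,"y":0,"z":0.08,"ax":0,"ay":0,"az":0},{"gripper":-1,"x":0.001,"y":0,"z":0.14,"ax":0,"ay":0,"az":0.005},{"gripper":-1,"x":0.001,"y":0,"z":0.1715,"ax":0,"ay":0,"az":0.005},{"gripper":0,"x":0.001,"y":0,"z":0.1715,"ax":0,"ay":0,"az":0.005},{"gripper":1,"x":0.001,"y":0,"z":0.1715,"ax":0,"ay":0,"az":0.005},{"gripper":1,"x":0.001,"y":0,"z":0.1715,"ax":0,"ay":0,"az":0.005},{"gripper":1,"x":0.001,"y":0,"z":0.1715,"ax":0,"ay":0,"az":0.005},{"gripper":1,"x":0.001,"y":0,"z":0.1715,"ax":0,"ay":0,"az":0.005}]'
python3 k.py w15
```

```text
t: 24.25
eef_pos: [0.4246, 0.1637, 0.0387]
tcp_rot: [0.001, 0.074, 0.997, 0.0]
force: [-1.3, -0.7, 6.0]
width: 0.0088
grip_force: 58.9
[0.4245 0.1637 0.0387] [-0.9891  0.1475 -0.0025]
key {'position': [324.6, 285.3], 'confidence': 0.86} [0.4237 0.1653 0.012 ]
[]
stand {'position': [321.2, 274.8], 'confidence': 0.9} [0.4232 0.1638 0.    ]
[{'rect': [267.7, 220.4, 370.1, 306.8], 'confidence': 0.82}]
[ 311  266   28  143 3651] [324.1852 337.2303]
((423.14703369140625, 165.25428771972656), (9.27643871307373, 52.141414642333984), 81.52301025390625) [[398.0, 170.0], [398.0, 172.0], [399.0, 173.0], [402.0, 173.0], [446.0, 166.0], [449.0, 165.0], [449.0, 164.0], [449.0, 159.0], [448.0, 158.0], [448.0, 158.0], [446.0, 157.0], [445.0, 157.0], [399.0, 165.0], [398.0, 165.0], [397.0, 166.0], [397.0, 167.0]]
```

Run:
```python
from h import *
s=sense();M=tcpR()
for z in(-.021,-.01,0.0,.02): print(z,proj("wrist",[s["eef_pos"]+M.apply([x,0,z]) for x in(-.027,0,.027)]).round(1).tolist())
im=cv2.imread("pics/w15.png").astype(int)
m=((im[:,:,2]>110)&(im[:,:,1]<70)&(im[:,:,0]<70))
for r in range(262,415,10):
    c=np.flatnonzero(m[r]); print(r,c.min() if len(c) else None,c.max() if len(c) else None,len(c), im[r,300:350:4,2])
```

```text
-0.021 [[320.6, 413.8], [320.4, 344.7], [320.3, 267.7]]
-0.01 [[320.8, 393.6], [320.7, 328.5], [320.6, 256.4]]
0.0 [[321.0, 377.5], [320.9, 315.6], [320.8, 247.5]]
0.02 [[321.3, 350.4], [321.2, 294.1], [321.1, 232.8]]
262 273 345 5 [111 116 113  91  97  99  97 101  91  89 128  92 116]
272 302 341 29 [110 110 103 113 121 129 127 125 127 117  82 107 116]
282 312 337 26 [ 40  34  47 113 125 133 133 134 125 119  50  36  35]
292 312 337 26 [ 88  85  40 117 124 128 134 129 127 114  34  88  90]
302 272 337 28 [ 88  83  28 114 124 128 128 132 126 114  31  82  88]
312 312 336 25 [ 86  86  16 115 125 130 129 130 126 117  25  89  95]
322 312 336 25 [ 85  74  14 113 123 129 131 127 125 114  11  53  81]
332 312 336 25 [ 87  33  20 118 127 128 131 136 124 117  17  24  88]
342 312 336 25 [ 96  30  24 116 124 130 131 126 125 122  17  27 107]
352 312 336 25 [ 11  23  30 116 128 129 128 130 125 116  21  27  17]
362 312 336 25 [ 17  22  17 115 120 128 126 122 131 117  27  20  16]
372 312 337 26 [ 21  20  20 169 218 238 241 243 236 222  18  20  18]
382 311 337 27 [ 25  17  12 166 215 235 239 242 236 221  20  18  18]
392 311 338 28 [ 20  31  20 162 216 237 239 241 235 198  19  29  22]
402 312 336 25 [ 18 146 131 160 214 236 236 240 234 223 148 156  20]
412 None None 0 [ 17 161 161 165 167 164 174 175 175 182 185 182  25]
```

```bash
python3 - <<'E'
from h import *
go(*ins([25,0,60],90))
E
python3 -m jog '[{"gripper":1,"x":0,"y":0,"z":-0.03,"ax":0,"ay":0,"az":0},{"gripper":1,"x":0,"y":0,"z":-0.1,"ax":0,"ay":0,"az":0},{"gripper":1,"x":0,"y":0,"z":-0.19,"ax":0,"ay":0,"az":0},{"gripper":1,"x":0,"y":0,"z":-0.22,"ax":0,"ay":0,"az":0},{"gripper":1,"x":0,"y":0,"z":-0.22,"ax":0,"ay":0,"az":0}]'
python3 - <<'E'
from h import *
s=sense(); print(s["eef_pos"],s["width"])
go(*ins([25,0,60],90)); print(ins([25,0,60],90)[0])
E
```

```text
shift [-0.3378 -0.2044 -0.1454] turn [-0.0488 -0.3292 -0.1821] dist mm 252.44432045928502
t: 25.12
eef_pos: [0.4247, 0.1638, 0.1713]
tcp_rot: [0.002, 0.074, 0.997, 0.0]
force: [0.0, -0.1, -1.6]
width: 0.009
grip_force: 58.7
[0.4247 0.1638 0.1713] 0.009031837407432736
shift [-0.337  -0.2047  0.076 ] turn [-0.0486 -0.3281 -0.1822] dist mm 240.92999945116293
[0.6067 0.0125 0.1265]
```

```bash
python3 -m jog '[{"gripper":1,"x":-0.1,"y":-0.06,"z":0,"ax":-0.015,"ay":-0.1,"az":-0.05},{"gripper":1,"x":-0.18,"y":-0.11,"z":0,"ax":-0.03,"ay":-0.2,"az":-0.1},{"gripper":1,"x":-0.26,"y":-0.16,"z":0.02,"ax":-0.049,"ay":-0.328,"az":-0.182},{"gripper":1,"x":-0.337,"y":-0.205,"z":0.05,"ax":-0.049,"ay":-0.328,"az":-0.182},{"gripper":1,"x":-0.337,"y":-0.205,"z":0.076,"ax":-0.049,"ay":-0.328,"az":-0.182},{"gripper":1,"x":-0.337,"y":-0.205,"z":0.076,"ax":-0.049,"ay":-0.328,"az":-0.182},{"gripper":1,"x":-0.337,"y":-0.205,"z":0.076,"ax":-0.049,"ay":-0.328,"az":-0.182},{"gripper":1,"x":-0.337,"y":-0.205,"z":0.076,"ax":-0.049,"ay":-0.328,"az":-0.182}]'
cat > sl.py <<'E'
from h import *
import sys
im=grab_frame("wrist"); cv2.imwrite(f"pics/{sys.argv[1]}.png",im); p,M=tcp_ins(); print(p); print(M)
q=[[-16.5,-5.25,0],[-16.5,5.25,0],[16.5,-5.25,0],[16.5,5.25,0],[0,0,0]]
pp=proj("wrist",[ins(a)[0] for a in q]); print(pp.round(1).tolist()); print(mark_of("key_seat","wrist")[:1])
s=sense();T=tcpR();print("axis",proj("wrist",[s["eef_pos"]+T.apply([0,0,z]) for z in(-.021,.06)]).round(1).tolist())
g=im.max(2); x0,y0=np.int32(pp.min(0)-14);x1,y1=np.int32(pp.max(0)+14); 
i=im.astype(int);m=((i[:,:,2]>110)&(i[:,:,1]<70)&(i[:,:,0]<70))
for r in(340,360,380): c=np.flatnonzero(m[r]); print("wing",r,c.min() if len(c) else None,c.max() if len(c) else None)
print(x0,x1)
for r in range(y0,y1,3): print(r,*g[r,x0:x1:2])
E
python3 sl.py w16
```

```text
t: 26.12
eef_pos: [0.606, 0.0127, 0.1254]
tcp_rot: [0.257, -0.07, 0.964, 0.019]
force: [0.2, 0.0, 0.0]
width: 0.0086
grip_force: 58.8
[23.935   0.269  59.4467]
[[-1.     -0.0005 -0.0021]
 [-0.0005  1.      0.0006]
 [ 0.0021  0.0006 -1.    ]]
[[309.5, 183.9], [330.9, 183.9], [310.0, 248.1], [330.5, 248.1], [320.2, 216.7]]
[{'position': [318.8, 212.1], 'confidence': 0.72}]
axis [[319.0, 342.1], [320.8, 261.1]]
wing 340 312 337
wing 360 312 337
wing 380 311 337
295 344
169 105 106 102 107 106 103 102 105 105 101 103 103 104 178 179 181 179 182 175 182 177 178 180 178 180
172 107 106 104 106 103 108 105 105 105 103 104 105 106 181 184 181 179 178 177 180 178 176 179 174 181
175 109 106 100 109 105 101 107 104 107 104 107 106 105 180 179 180 179 181 177 177 177 182 178 180 181
178 101 102 105 103 100 105 105 105 104 108 108 106 103 134 179 179 181 179 179 181 180 178 181 182 181
181 103 108 103 105 106 102 106 107 107 105 107 109 107 131 176 176 181 183 184 181 178 181 178 176 182
184 107 101 103 106 102 102 105 90 67 64 61 70 68 57 57 61 41 45 157 176 181 176 175 177 181
187 103 103 108 
[... 1617 characters left out ...]
 174 179 178 177 177 179 160 75 76 74 78 75 73 73 79 74 77 181 184 177 180 178 178 177
244 180 181 178 177 179 182 176 159 73 74 77 76 73 78 78 78 78 79 178 181 178 181 178 178 182
247 172 177 178 182 181 179 180 169 134 107 106 109 112 116 111 114 111 114 109 120 142 179 181 179 180
250 177 173 178 177 178 179 182 180 163 109 109 114 114 113 111 116 113 122 113 115 107 145 180 181 180
253 181 182 175 178 180 178 179 183 120 110 106 114 116 113 117 115 114 115 115 113 111 109 179 180 174
256 175 177 177 176 178 178 180 179 106 108 109 111 113 117 117 118 115 118 119 112 112 105 183 183 183
259 179 176 178 176 177 177 181 171 114 109 110 115 113 114 112 115 112 114 117 115 111 106 161 184 182
```

```bash
python3 -m jog '[{"gripper":1,"x":0.039,"y":-0.003,"z":0,"ax":0,"ay":0,"az":0},{"gripper":1,"x":0.039,"y":-0.003,"z":0.03,"ax":0,"ay":0,"az":0},{"gripper":1,"x":0.039,"y":-0.003,"z":0.048,"ax":0,"ay":0,"az":0},{"gripper":1,"x":0.039,"y":-0.003,"z":0.052,"ax":0,"ay":0,"az":0},{"gripper":1,"x":0.039,"y":-0.003,"z":0.056,"ax":0,"ay":0,"az":0},{"gripper":1,"x":0.039,"y":-0.003,"z":0.06,"ax":0,"ay":0,"az":0},{"gripper":1,"x":0.039,"y":-0.003,"z":0.06,"ax":0,"ay":0,"az":0}]'
cat > st.py <<'E'
from h import *
s=sense(); print(tcp_ins()[0].round(2), insert_R(V[2]).inv().apply(s["force"]).round(1),insert_R(V[2]).inv().apply(s["torque"]).round(2),s["width"],s["t"]);print(tcp_ins()[1].round(3).tolist())
E
python3 st.py
```

```text
t: 27.1
eef_pos: [0.6038, 0.01, 0.0819]
tcp_rot: [0.257, -0.07, 0.964, 0.019]
force: [0.2, 0.0, -1.4]
width: 0.0085
grip_force: 58.8
[-0.09 -2.01 23.  ] [-0.5 -0.  -1.3] [ 0.01  0.55 -0.  ] 0.008525647567369031 27.1
[[-1.0, 0.0, -0.003], [0.0, 1.0, 0.0], [0.003, 0.0, -1.0]]
```

```bash
python3 -m jog '[{"gripper":1,"x":0,"y":0,"z":0.005,"ax":0,"ay":0,"az":0},{"gripper":1,"x":0,"y":0,"z":0.01,"ax":0,"ay":0,"az":0},{"gripper":1,"x":0,"y":0,"z":0.014,"ax":0,"ay":0,"az":0},{"gripper":1,"x":0,"y":0,"z":0.017,"ax":0,"ay":0,"az":0},{"gripper":1,"x":0,"y":0,"z":0.017,"ax":0,"ay":0,"az":0}]'; python3 st.py
```

```text
t: 27.72
eef_pos: [0.6087, 0.0108, 0.0729]
tcp_rot: [0.257, -0.07, 0.964, 0.019]
force: [-1.7, 0.1, 0.2]
width: 0.0089
grip_force: 59.2
[-0.27 -2.   12.77] [-1.4  0.4  1. ] [-0.01  0.64 -0.07] 0.008908909032717965 27.725
[[-1.0, 0.0, -0.003], [0.0, 1.0, 0.0], [0.003, 0.0, -1.0]]
```

```bash
python3 -m jog '[{"gripper":1,"x":0,"y":0,"z":0.0005,"ax":0,"ay":0,"az":0},{"gripper":1,"x":0,"y":0,"z":0.001,"ax":0,"ay":0,"az":0},{"gripper":1,"x":0,"y":0,"z":0.001,"ax":0,"ay":0,"az":0}]'; python3 st.py
```

```text
t: 28.1
eef_pos: [0.6088, 0.0108, 0.0728]
tcp_rot: [0.257, -0.07, 0.964, 0.019]
force: [-8.7, 0.1, 9.2]
width: 0.0088
grip_force: 60.8
[-0.3  -1.98 12.67] [-2.8  1.3 12.2] [ 0.08  1.04 -0.02] 0.008845820148344475 28.1
[[-1.0, 0.0, -0.003], [0.0, 1.0, 0.0], [0.003, 0.0, -1.0]]
```

```bash
python3 -m jog '[{"gripper":1,"x":0,"y":0,"z":-0.001,"ax":0,"ay":0,"az":0.05},{"gripper":1,"x":0,"y":0,"z":-0.001,"ax":0,"ay":0,"az":0.16},{"gripper":1,"x":0,"y":0,"z":-0.001,"ax":0,"ay":0,"az":0.27},{"gripper":1,"x":0,"y":0,"z":-0.001,"ax":0,"ay":0,"az":0.38},{"gripper":1,"x":0,"y":0,"z":-0.001,"ax":0,"ay":0,"az":0.49},{"gripper":1,"x":0,"y":0,"z":-0.001,"ax":0,"ay":0,"az":0.6},{"gripper":1,"x":0,"y":0,"z":-0.001,"ax":0,"ay":0,"az":0.71},{"gripper":1,"x":0,"y":0,"z":-0.001,"ax":0,"ay":0,"az":0.82},{"gripper":1,"x":0,"y":0,"z":-0.001,"ax":0,"ay":0,"az":0.93},{"gripper":1,"x":0,"y":0,"z":-0.001,"ax":0,"ay":0,"az":1},{"gripper":1,"x":0,"y":0,"z":-0.001,"ax":0,"ay":0,"az":1},{"gripper":1,"x":0,"y":0,"z":-0.001,"ax":0,"ay":0,"az":1}]'; python3 st.py
```

```text
t: 29.6
eef_pos: [0.6089, 0.0108, 0.073]
tcp_rot: [0.168, 0.631, 0.732, 0.195]
force: [0.3, -0.4, 0.8]
width: 0.0086
grip_force: 59.0
[-0.05 -2.03 12.76] [ 0.6 -0.4  0.6] [-0.04  0.41 -0.03] 0.008641474472601201 29.6
[[-0.002, 1.0, -0.003], [1.0, 0.002, 0.0], [0.0, -0.003, -1.0]]
```

Turned freely. Release (partial opening), retreat, and check.

```bash
python3 -m jog '[{"gripper":0.4,"x":0,"y":0,"z":0,"ax":0,"ay":0,"az":0},{"gripper":0.2,"x":0,"y":0,"z":0,"ax":0,"ay":0,"az":0},{"gripper":0.2,"x":0,"y":0,"z":-0.01,"ax":0,"ay":0,"az":0},{"gripper":0.2,"x":0,"y":0,"z":-0.06,"ax":0,"ay":0,"az":0},{"gripper":0.2,"x":0,"y":0,"z":-0.14,"ax":0,"ay":0,"az":0},{"gripper":0.2,"x":-0.04,"y":0,"z":-0.2,"ax":0,"ay":0,"az":0},{"gripper":0.2,"x":-0.04,"y":0,"z":-0.2,"ax":0,"ay":0,"az":0},{"gripper":0.2,"x":-0.04,"y":0,"z":-0.2,"ax":0,"ay":0,"az":0}]'; python3 st.py
python3 - <<'E'
from h import *
im=grab_frame("wrist"); cv2.imwrite("pics/w17.png",im)
i=im.astype(int); m=((i[:,:,2]>100)&(i[:,:,1]<75)&(i[:,:,0]<75)).astype(np.uint8)
n,l,st,ce=cv2.connectedComponentsWithStats(m)
for k in np.argsort(-st[1:,4])[:4]+1: 
    c=max(cv2.findContours((l==k).astype(np.uint8),0,2)[0],key=cv2.contourArea); print(st[k],ce[k],cv2.minAreaRect(c))
pp=lambda q:proj("wrist",[ins(a)[0] for a in q]).round(1).tolist()
print("wing top",pp([[-5,-27,34],[5,-27,34],[5,27,34],[-5,27,34]]),"wing bottom",pp([[-5,-27,8],[5,-27,8],[5,27,8],[-5,27,8]]))
for n in("key","timer","gauge"): print(n,mark_of(n,"wrist")[:1],search_frame(n,"wrist")[:1])
print(pp([[0,0,-14],[0,-50.5,-12],[0,42.5,-12]]))
E
```

```text
t: 30.6
eef_pos: [0.553, -0.0216, 0.1768]
tcp_rot: [0.168, 0.632, 0.731, 0.195]
force: [0.1, 0.6, -1.5]
width: 0.0344
grip_force: 0.0
[ -0.2  -25.99 132.65] [-0.6  0.6 -1.4] [-0.    0.43  0.02] 0.03441638925664547 30.6
[[0.001, 1.0, -0.003], [1.0, -0.001, 0.0], [0.0, -0.003, -1.0]]
[ 297  148   34   97 1499] [320.3482 195.7171] ((320.7520751953125, 194.12008666992188), (99.18595123291016, 30.699848175048828), 79.0888671875)
[295 238  16  13 193] [302.5492 244.    ] ((302.5, 244.0), (12.0, 15.0), 90.0)
[339  85  17  16  64] [347.2188  91.6719] ((347.57318115234375, 92.1585464477539), (19.834068298339844, 4.216691493988037), 38.65980911254883)
[627 409  12  14  55] [633.1455 415.2182] ((632.1585693359375, 414.4268798828125), (13.587118148803711, 9.526599884033203), 38.65980911254883)
wing top [[319.0, 244.1], [335.4, 244.1], [336.1, 153.8], [318.6, 153.8]] wing bottom [[319.6, 232.8], [334.5, 232.8], [335.1, 150.5], [319.3, 150.5]]
key [{'position': [323.4, 185.0], 'confidence': 0.64}] [{'rect': [304.1, 152.3, 342.8, 244.4], 'confidence': 0.77}]
timer [{'position': [328.4, 254.7], 'confidence': 0.79}] [{'rect': [285.8, 215.8, 370.9, 300.3], 'confidence': 0.9}]
gauge [{'position': [323.6, 123.6], 'confidence': 0.82}] [{'rect': [289.7, 14.1, 365.0, 158.1], 'confidence': 0.58}]
[[327.0, 187.5], [326.9, 256.7], [327.2, 124.8]]
```

Run:
```python
from h import *
im=cv2.imread("pics/w17.png"); i=im.astype(int); m=((i[:,:,2]>100)&(i[:,:,1]<75)&(i[:,:,0]<75))
for r in range(140,256,5):
    c=np.flatnonzero(m[r,280:350])+280; print(r,(c.min(),c.max(),len(c)) if len(c) else None, *i[r,286:350:3,2])
```

```text
140 None 32 30 35 140 224 242 247 248 248 248 247 248 248 247 248 248 247 247 248 248 250 175
145 None 25 31 27 44 145 207 248 247 247 248 247 247 248 247 248 247 247 248 247 247 248 214
150 (np.int64(297), np.int64(299), 3) 44 47 48 80 136 107 198 227 248 247 247 248 248 247 248 247 247 249 248 231 190 174
155 (np.int64(301), np.int64(349), 21) 150 150 142 170 194 143 126 103 146 195 106 138 151 153 198 238 222 202 183 164 142 144
160 (np.int64(302), np.int64(343), 34) 147 153 99 85 90 89 147 138 134 106 170 214 221 231 235 105 59 54 141 160 237 161
165 (np.int64(314), np.int64(329), 16) 81 80 80 87 84 82 84 86 94 79 167 216 228 234 236 134 145 150 149 145 149 150
170 (np.int64(314), np.int64(329), 16) 82 86 87 86 86 84 84 87 90 78 173 216 226 235 236 133 145 146 149 146 145 144
175 (np.int64(314), np.int64(330), 17) 90 85 80 85 85 83 84 86 84 84 169 218 225 234 237 116 144 144 145 147 144 146
180 (np.int64(314), np.int64(329), 16) 81 87 86 84 87 88 87 47 54 81 175 219 227 235 236 86 94 94 150 148 146 146
185 (np.int64(314), np.int64(329), 16) 87 82 84 87 89 61 44 48 49 89 173 218 2
[... 982 characters left out ...]
4(314), np.int64(328), 15) 152 169 172 175 177 174 175 170 175 85 181 226 230 236 217 250 250 251 250 250 251 251
235 (np.int64(313), np.int64(327), 15) 167 167 171 175 177 178 172 179 181 116 185 225 232 234 230 250 250 250 250 250 250 251
240 (np.int64(295), np.int64(328), 31) 163 164 175 128 124 208 214 220 225 193 187 225 230 235 206 28 32 248 249 251 62 69
245 (np.int64(295), np.int64(310), 16) 207 241 223 181 194 193 203 213 215 247 234 204 37 35 29 31 28 225 250 185 60 69
250 (np.int64(297), np.int64(308), 12) 222 238 243 175 193 193 193 201 221 246 247 199 43 22 24 25 58 251 249 231 74 56
255 None 210 238 241 240 242 243 243 242 243 243 245 246 248 247 247 247 249 249 248 250 249 250
```

```bash
python3 -c "
from plant import job; print(job.job_done())"
```

```text
the job is handed in; nothing more can be done
None
```

I pressed the timer and then the thermometer onto their cutout floors, then pushed the T-key to its collar and turned it a quarter so its wing lies across both; the job was handed in with about 31 s on the clock, and no verdict came back.

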